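# Set up the dish filler: prop the liquid packs, load the dish tray

## Robot

A 7-joint arm with a two-finger parallel gripper is mounted at the origin on the work surface. World frame = base frame: x ahead of the robot, y to its left, z up, the work surface at z = 0. Lengths are in m, angles in rad, forces in N, time in s.
With the tool pointing down it reaches from about 0.425 to 0.875 m from the base axis. Payload 4.7 kg.
Tool frame: the origin (TCP) lies midway between the tips of the shut fingers; the grasp point (between the pads) lies 19 mm behind it (ctrl.grip_point_offset is the distance from the TCP to the grasp point, in m); z points along the fingers, y is the line along which they close (so a half turn about z gives the same grasp; the last joint's range is limited). The gripper opens to 87 mm and grips with 3 to 60 N. Pads are 19 mm wide; open, the fingers measure 117 mm over their backs; the gripper's body (75 mm by 190 mm) begins 51 mm behind the grasp point.
Start: joints at [1.326, 0.321, -0.07, 1.45, 0.023, 1.371, -0.057], TCP at [0.166, -0.628, 0.223] pointing down, gripper open.
Joint ranges: [-2.86, 2.86], [-0.3, 2.09], [-1.38, 1.24], [0.06, 2.45], [-1.56, 4.7], [0.09, 2.05], [-2.69, 2.69]. Speed limits (rad/s): [2.57, 2.57, 3.14, 3.14, 3.14, 3.14, 3.14].

## Interface

Orientations are given as a rotation vector (axis times angle).
In Python, from bench import ctrl gives the robot as it stands.
- The arm moves only by the tool move_arm, never from a script. Its argument "increments" is text: rows parted by semicolons, each of 7 numbers parted by spaces: the shift along the world's x, y, z in mm, then the turn, a rotation vector about the world's x, y, z in degrees, then the closure in counts, from 0 (fully open) to 255 (shut). A call has exactly 8 rows; each row shifts and turns the commanded pose from where the row before left it; what a row does not reach is not made up. A row lasts 1/12 s, in which the tool goes at most 41.7 mm and 7.16 degrees, less where a joint would pass 70% of its speed; a pose out of reach is approached as far as the arm can. A call with a gripper value outside its range is refused whole. The fingers move at their own pace and stop on an object; "grip_force" is the grip in N (left out, the last holds). Time passes only in rows, so rows that do not move let the fingers close, or fill a call up. It gives the time, the measured TCP pose, the force, the opening and the grip force at its end, in the units of the state.
- ctrl.get_state(): the state, without advancing time (a new reading comes with each control period).
- ctrl.get_image(name): name is "scene" or "top" or "wrist"; returns a dict with "frame" (384x512x3 uint8, red, green, blue), "depth" (384x512 float32, m along the optical axis (not along the pixel's ray), 0 where there is no reading), "fx", "fy", "cx", "cy" (pixels), "position" and "orientation" of the camera in the world. Camera axes: x right, y down, z forward; pixel columns grow to the right and rows downward; lengths in m; the calibration is good to about 2 mm. A picture is of the moment at which its call begins.
- ctrl.close_job(): hands the job in; it is judged then, once.
Trained networks look in a picture, given as the dict that the camera call returned (one of the last four; its "shot" number tells which), for a name from the list of things; names that differ only in an ending like _2 or _b are one class to them, and where a whole thing is asked for, a point or a joint stands for the part that bears it (a point fixed in the world has none). Each returns a list of dicts, best first, with "score" (0 to 1); they miss things now and then, are a little off and sometimes report something else, mostly with a low value. They report only what shows in the picture. A call takes as long as a camera call. They do not tell look-alikes from the thing itself.
- ctrl.find_in(target, picture): "centre" ([x, y, z] in m, in world coordinates, good to about 4 mm: the middle of the surface that is visible of it).
- ctrl.silhouettes(target, picture): "region" (384x512 bool, what is visible of it).
The state is a dict: "time": time; "joint_positions": joint angles; "qd": joint speeds; "joint_torque": joint torques, N m; "position": TCP position; "tool_rot": TCP orientation; "ft_force": force on the tool from outside, world axes, zero at the start; "torque": the same for the moment, N m; "grip_width": opening from 0.0 (shut) to 1.0 (fully open); "grip_force": force on a finger pad.
Only numpy, scipy, OpenCV 4.12 (cv2) and the standard library are available. Lean on these libraries where they do the work, as an engineer would, in place of code of your own. Each camera call takes 0.05 s, during which the arm holds its last target. There are 200 camera calls.

## Task

Get the dish filler ready for its next run. Prop every liquid pack so that the last of it runs to the outlet in its rear: tip the pack back on its rear bottom edge until it leans on the rail, slide the toe of a prop plate under the middle of its front, and let it down so that it stays leaning slightly back on the plate; do not lift its rear edge off the bench. Draw the filler's tray fully out, lay every dish flat in a nest of its own, then push the tray fully home; leave the jars, bottle and marker where they are.

Things in the scene. Friction and masses are not known exactly. Their poses are not given: they have to be found in the camera images.
- pack1_mid (a point): middle of a liquid pack: upright carton 65 deep (x) x 80 wide (y) x 165 mm high, about 0.6 kg (0.5 to 0.75), white screw cap 36 dia x 22 mm high on the middle of its top (cap centre 94 mm above this point along its z axis). Its x axis points to its rear, towards the rail; z up when upright
- pack1_rear (a point): middle of that pack's rear bottom edge, the edge it is tipped on (same axes). Pushed back high up it pivots on this edge without sliding, passes its balance at about 20 degrees and then leans by itself on the rail at 25 to 30 degrees, its front edge about 30 mm up; pulled forward past balance it comes down again
- pack2_mid (a point): middle of a liquid pack: upright carton 65 deep (x) x 80 wide (y) x 165 mm high, about 0.6 kg (0.5 to 0.75), white screw cap 36 dia x 22 mm high on the middle of its top (cap centre 94 mm above this point along its z axis). Its x axis points to its rear, towards the rail; z up when upright
- pack2_rear (a point): middle of that pack's rear bottom edge, the edge it is tipped on (same axes). Pushed back high up it pivots on this edge without sliding, passes its balance at about 20 degrees and then leans by itself on the rail at 25 to 30 degrees, its front edge about 30 mm up; pulled forward past balance it comes down again
- plate1_grip (a point): middle of the upright black grip (36 long in x, 14 thick in y, 35 mm high) of a loose prop plate: a flat aluminium blade 110 long x 50 wide x 6 mm thick, 0.13 kg, lying on the bench. x points from the grip to the toe, z up. The grip stands on the blade, 23.5 mm above the bench at its middle; 25 mm of blade lies behind its middle and 85 mm ahead
- plate1_toe (a point): middle of the front end (toe) of that plate, half-way through its thickness. Toe some 10 to 30 mm under the front of a pack: the pack is propped leaning back 6 to 9 degrees; toe past the middle of the pack: it rocks level on the plate, no good
- plate2_grip (a point): middle of the upright black grip (36 long in x, 14 thick in y, 35 mm high) of a loose prop plate: a flat aluminium blade 110 long x 50 wide x 6 mm thick, 0.13 kg, lying on the bench. x points from the grip to the toe, z up. The grip stands on the blade, 23.5 mm above the bench at its middle; 25 mm of blade lies behind its middle and 85 mm ahead
- plate2_toe (a point): middle of the front end (toe) of that plate, half-way through its thickness. Toe some 10 to 30 mm under the front of a pack: the pack is propped leaning back 6 to 9 degrees; toe past the middle of the pack: it rocks level on the plate, no good
- dish1_mid (a point): middle of an open clear dish with a white pad inside, 60 dia x 15 mm high, 30 g, grasped across its outside; stands right way up on the bench (this point 7.5 mm up). May be absent
- dish2_mid (a point): middle of an open clear dish with a white pad inside, 60 dia x 15 mm high, 30 g, grasped across its outside; stands right way up on the bench (this point 7.5 mm up). May be absent
- dish3_mid (a point): middle of an open clear dish with a white pad inside, 60 dia x 15 mm high, 30 g, grasped across its outside; stands right way up on the bench (this point 7.5 mm up). May be absent
- nest1 (a point): centre of the mouth of a round nest in the top face of the filler's tray: 63 dia, 7 mm deep, flat bottom; tray top is 22 mm above the bench. The nests lie in a row 84 mm apart, 105 mm behind the handle; moves with the tray. A seated dish has its middle 0.5 mm above this point
- nest2 (a point): centre of the mouth of a round nest in the top face of the filler's tray: 63 dia, 7 mm deep, flat bottom; tray top is 22 mm above the bench. The nests lie in a row 84 mm apart, 105 mm behind the handle; moves with the tray. A seated dish has its middle 0.5 mm above this point
- nest3 (a point): centre of the mouth of a round nest in the top face of the filler's tray: 63 dia, 7 mm deep, flat bottom; tray top is 22 mm above the bench. The nests lie in a row 84 mm apart, 105 mm behind the handle; moves with the tray. A seated dish has its middle 0.5 mm above this point
- tray_handle (a point): middle of the tray's black handle bar: 108 long (along its x), 12 thick (y), 32 mm high (20 to 52 mm above the bench), held on two arms at 48 mm either side; free space 54 mm between it and the tray. Its y axis points into the machine; the machine's front (230 mm high) is 65 mm behind the handle when the tray is shut
- tray (a joint): how far the filler's tray is drawn out, m: 0 fully home, 0.13 fully out; slides with about 2 N and stays where it is left; nests are clear of the machine when it is out
- rail: fixed steel rail behind the packs: round bar 16 mm thick, its axis 110 mm above the bench, on two feet, 330 mm long along its y axis; origin on the bench under the middle of the bar; x points away from the packs. Bar axis is 62 to 70 mm behind a pack's rear edge
- jar1_mid (a point): sample jar with a blue lid, 44 dia x 62 mm, bystander (its middle)
- jar2_mid (a point): second such sample jar, bystander (its middle)
- wash_mid (a point): white wash bottle, 60 dia x 160 mm, bystander (its middle)
- marker_mid (a point): marker pen, 120 mm long, lying on the bench, bystander (its middle)
Mind the look-alikes: they are no part of the job. What is shaped like the part that bears dish3_mid but turquoise is not meant.

How it is judged:
On the way, in this order (a step that is already met when the one before it is completed fails the run):
1. the filler's tray is drawn fully out (value of joint tray above 0.12 m), for 0.2 s.
2. every dish lies flat in a nest of the drawn-out tray (angle between each of dish1_mid, dish2_mid, dish3_mid's own z axis and vertical below 0.06 rad and ((horizontal distance between dish1_mid and nest1 below 0.004 m and z of dish1_mid in the frame of nest1 below 0.004 m) or (horizontal distance between dish1_mid and nest2 below 0.004 m and z of dish1_mid in the frame of nest2 below 0.004 m) or (horizontal distance between dish1_mid and nest3 below 0.004 m and z of dish1_mid in the frame of nest3 below 0.004 m)) and ((horizontal distance between dish2_mid and nest1 below 0.004 m and z of dish2_mid in the frame of nest1 below 0.004 m) or (horizontal distance between dish2_mid and nest2 below 0.004 m and z of dish2_mid in the frame of nest2 below 0.004 m) or (horizontal distance between dish2_mid and nest3 below 0.004 m and z of dish2_mid in the frame of nest3 below 0.004 m)) and ((horizontal distance between dish3_mid and nest1 below 0.004 m and z of dish3_mid in the frame of nest1 below 0.004 m) or (horizontal distance between dish3_mid and nest2 below 0.004 m and z of dish3_mid in the frame of nest2 below 0.004 m) or (horizontal distance between dish3_mid and nest3 below 0.004 m and z of dish3_mid in the frame of nest3 below 0.004 m)) and value of joint tray above 0.1 m), for 0.3 s.
3. the loaded tray is pushed fully home (value of joint tray below 0.005 m), for 0.3 s.
At the end, for the whole second after the job is handed in: every pack leans back 3.5 to 12 degrees with its rear edge on the bench (within 6 mm) and the toe of a flat-lying prop plate under its front half, within 22 mm of its middle line; every dish lies flat in a nest (within 4 mm of its centre, sunk in); the tray is within 5 mm of fully home (angle between pack1_mid's own z axis and vertical between 0.06 and 0.21 rad and height (world z) of each of pack1_rear, pack2_rear below 0.006 m and ((x of plate1_toe in the frame of pack1_rear between -0.062 and -0.028 m and y of plate1_toe in the frame of pack1_rear between -0.022 and 0.022 m and angle between plate1_grip's own z axis and vertical below 0.1 rad) or (x of plate2_toe in the frame of pack1_rear between -0.062 and -0.028 m and y of plate2_toe in the frame of pack1_rear between -0.022 and 0.022 m and angle between plate2_grip's own z axis and vertical below 0.1 rad)) and angle between pack2_mid's own z axis and vertical between 0.06 and 0.21 rad and ((x of plate1_toe in the frame of pack2_rear between -0.062 and -0.028 m and y of plate1_toe in the frame of pack2_rear between -0.022 and 0.022 m and angle between plate1_grip's own z axis and vertical below 0.1 rad) or (x of plate2_toe in the frame of pack2_rear between -0.062 and -0.028 m and y of plate2_toe in the frame of pack2_rear between -0.022 and 0.022 m and angle between plate2_grip's own z axis and vertical below 0.1 rad)) and angle between each of dish1_mid, dish2_mid, dish3_mid's own z axis and vertical below 0.06 rad and ((horizontal distance between dish1_mid and nest1 below 0.004 m and z of dish1_mid in the frame of nest1 below 0.004 m) or (horizontal distance between dish1_mid and nest2 below 0.004 m and z of dish1_mid in the frame of nest2 below 0.004 m) or (horizontal distance between dish1_mid and nest3 below 0.004 m and z of dish1_mid in the frame of nest3 below 0.004 m)) and ((horizontal distance between dish2_mid and nest1 below 0.004 m and z of dish2_mid in the frame of nest1 below 0.004 m) or (horizontal distance between dish2_mid and nest2 below 0.004 m and z of dish2_mid in the frame of nest2 below 0.004 m) or (horizontal distance between dish2_mid and nest3 below 0.004 m and z of dish2_mid in the frame of nest3 below 0.004 m)) and ((horizontal distance between dish3_mid and nest1 below 0.004 m and z of dish3_mid in the frame of nest1 below 0.004 m) or (horizontal distance between dish3_mid and nest2 below 0.004 m and z of dish3_mid in the frame of nest2 below 0.004 m) or (horizontal distance between dish3_mid and nest3 below 0.004 m and z of dish3_mid in the frame of nest3 below 0.004 m)) and value of joint tray below 0.005 m); the robot touches nothing.
It fails at once if a pack's rear edge is lifted off the bench (over 12 mm) (height (world z) of any of pack1_rear, pack2_rear above 0.012 m).
It fails at once if a jar, the wash bottle or the marker is knocked away (over 40 mm) (distance of any of jar1_mid, jar2_mid, wash_mid, marker_mid from where it was at the start of the episode above 0.04 m).
Of dish1, dish2, dish3 only 2 to 3 are there at a start; the rules pass over those that are not, and their reading is None.
At some moment in a run one of dish1, dish2, dish3, plate1, plate2 may be knocked a few centimetres aside while the robot is not near it.
Once in a run the grip may slacken for a moment while it holds something.
It also fails if it takes over 210 s, if anything falls off the work surface, if the arm or the gripper's body presses on something with over 40 N, if the wrist force passes 120 N, or if a joint passes its speed limit or range.

## Working session

There is one attempt and no reset: what is moved stays moved. The work goes in short steps, Python scripts to look and compute and a tool call to move; the robot and the scene stay as the last step left them, time stands still between calls to the robot, and variables do not carry over. Pictures are saved under pics/ and viewed, at most 14 in all, crops included, and the job is handed in when it is done.

Besides the shell and the picture viewer there is one more tool, called after "Request:" as name(argument=value, ...) on one line, values as JSON. move_arm: Moves the arm, as the interface text tells. Its arguments: {"type":"object","properties":{"increments":{"type":"string"},"grip_force":{"type":"number"}},"required":["increments"]}

```bash
ls; mkdir -p pics; cat > h.py <<'E'
import numpy as np, cv2
from scipy.spatial.transform import Rotation as R
from bench import ctrl
def rot(p):
    o=np.array(p["orientation"],float)
    return o if o.shape==(3,3) else (R.from_rotvec(o).as_matrix() if o.size==3 else R.from_quat(o).as_matrix())
def cloud(p):
    d=p["depth"];v,u=np.mgrid[:d.shape[0],:d.shape[1]]
    c=np.stack([(u-p["cx"])/p["fx"]*d,(v-p["cy"])/p["fy"]*d,d],-1)
    w=c@rot(p).T+np.array(p["position"]); w[d<=0]=np.nan
    return w
def save(p,n,box=None,s=1):
    f=p["frame"][:,:,::-1]
    if box: f=f[box[1]:box[3],box[0]:box[2]]
    cv2.imwrite("pics/"+n+".png",cv2.resize(f,None,fx=s,fy=s,interpolation=cv2.INTER_CUBIC))
E
python3 - <<'E'
from h import *
s=ctrl.get_state();print(s["position"],s["tool_rot"],s["grip_width"],s["time"])
for n in("scene","top"):
    p=ctrl.get_image(n);print(n,p["position"],p["orientation"],p["fx"]);save(p,n+"0",None,1.5)
    for t in["pack1_mid","plate1_grip","dish1_mid","nest1","tray_handle","rail","jar1_mid","wash_mid","marker_mid"]:
        try:
            print(t,[(np.round(r["centre"],3).tolist(),round(r["score"],2)) for r in ctrl.find_in(t,p)])
        except Exception as e: print(t,e)
E
```

```text
pics
[ 0.16612056 -0.62783065  0.22145505] [-3.11342773e+00 -4.05098206e-01  5.94284181e-04] 0.9980346949968072 0.0
scene [ 1.21409755 -0.19383939  1.28871577] [-2.30013746 -1.34308225  0.36674281] 386.7156174297041
pack1_mid [([0.552, -0.15, 0.142], 0.82)]
plate1_grip [([0.467, 0.036, 0.004], 0.77)]
dish1_mid [([0.435, 0.168, 0.004], 0.48)]
nest1 [([0.513, 0.449, 0.022], 0.96)]
tray_handle [([0.51, 0.453, 0.023], 0.57)]
rail [([0.617, -0.27, 0.111], 0.66), ([0.638, 0.053, 0.005], 0.65), ([0.744, -0.123, 0.008], 0.19)]
jar1_mid [([0.616, -0.265, 0.112], 0.72), ([0.766, 0.003, 0.064], 0.7)]
wash_mid [([0.774, 0.138, 0.101], 0.96), ([0.514, 0.449, 0.022], 0.73), ([0.555, -0.154, 0.143], 0.52)]
marker_mid [([0.552, -0.342, 0.139], 0.59), ([0.744, -0.12, 0.009], 0.53)]
top [0.45707036 0.139705   1.02128074] [-2.14560839  2.15975352 -0.17235691] 346.71807509158236
pack1_mid [([0.517, -0.134, 0.164], 0.95)]
plate1_grip [([0.465, 0.036, 0.003], 0.67)]
dish1_mid [([0.434, 0.17, 0.004], 0.73), ([0.75, 0.143, 0.108], 0.54)]
nest1 [([0.503, 0.45, 0.026], 0.84)]
tray_handle [([0.498, 0.448, 0.024], 0.71), ([0.749, 0.143, 0.107], 0.42)]
rail [([0.612, -0.237, 0.114], 0.83), ([0.636, 0.052, 0.001], 0.53), ([0.467, 0.032, 0.007], 0.34)]
jar1_mid [([0.503, 0.45, 0.022], 0.74), ([0.633, 0.054, 0.007], 0.54), ([0.746, 0.011, 0.062], 0.49)]
wash_mid [([0.747, 0.144, 0.108], 0.88)]
marker_mid [([0.738, -0.118, 0.013], 0.73)]
```

View pics/scene0.png

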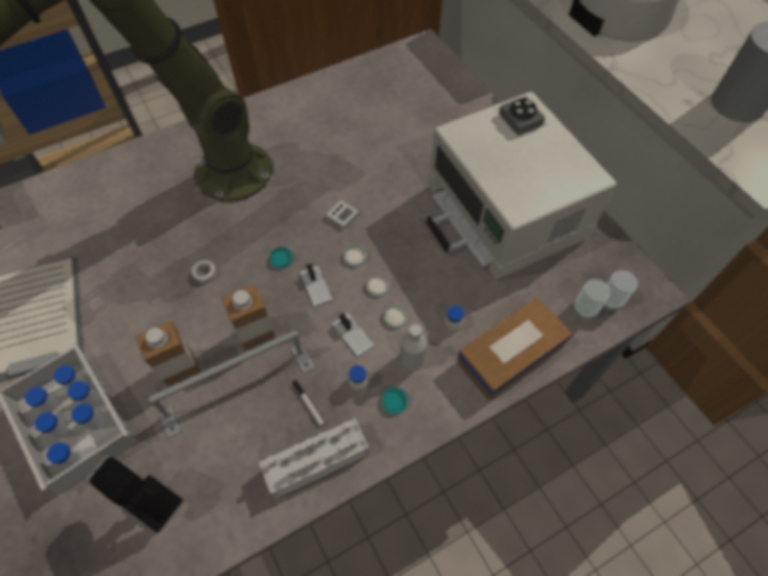

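View pics/top0.png

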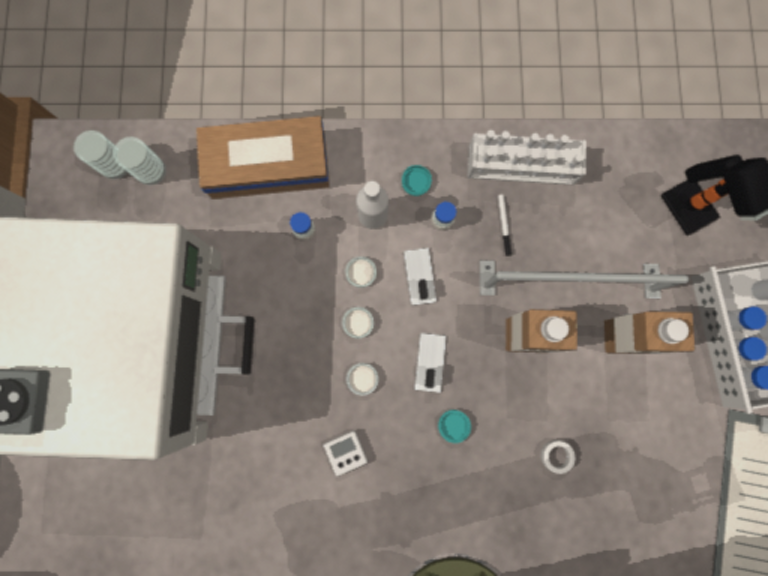

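The scene and top views agree. The packs are at top px (553,328) and (675,330), with the rail above them. The two plates are at (420,275) and (430,362), grips down and toes up. The three white dishes are at (361,271), (358,323) and (363,379), and the handle at (248,345). The turquoise dishes are look-alikes.

```bash
python3 - <<'E'
from h import *
p=ctrl.get_image("top");w=cloud(p);f=p["frame"].astype(int)
np.save("w.npy",w)
def reg(x0,y0,x1,y1): 
    m=np.zeros(w.shape[:2],bool);m[int(y0/1.5):int(y1/1.5),int(x0/1.5):int(x1/1.5)]=1;return m
def rep(n,m):
    q=w[m];r=cv2.minAreaRect((q[:,:2]*1000).astype(np.float32))
    print(n,m.sum(),"mean",q.mean(0).round(4),"med z",np.median(q[:,2]).round(4),"rect",np.round(r[0],1),np.round(r[1],1),round(r[2],1))
z=w[...,2]
for n,b in dict(d1=(335,248,388,296),d2=(332,298,384,350),d3=(336,352,390,408)).items():
    rep(n,reg(*b)&(f.min(-1)>170)); rep(n+"h",reg(*b)&(z>.003)&(z<.03))
for n,b in dict(pA=(398,240,445,312),pB=(408,325,452,400)).items():
    rep(n+" blade",reg(*b)&(f.min(-1)>150)); rep(n+" grip",reg(*b)&(z>.025)); rep(n+" all",reg(*b)&(z>.003))
for n,b in dict(k1=(495,295,590,365),k2=(600,295,700,365)).items():
    rep(n+" cap",reg(*b)&(z>.178)); rep(n+" top",reg(*b)&(z>.155)&(z<.175))
rep("handle",reg(236,305,262,385)&(z>.04)&(f.max(-1)<90))
rep("rail",reg(500,260,640,290)&(z>.1))
rep("rail2",reg(500,260,690,290)&(z>.1))
rep("front",reg(205,270,228,425)&(z>.01)&(z<.035))
rep("jarR",reg(425,195,465,235)&(z>.04));rep("wash",reg(350,175,395,230)&(z>.08));rep("turq",reg(435,405,480,450)&(z>.004))
E
```

```text
d1 163 mean [0.6464 0.1687 0.0036] med z 0.0037 rect [645.6 167.8] [32.9 50.8] 89.7
d1h 242 mean [0.6468 0.17   0.0067] med z 0.0047 rect [647.4 174.1] [95.4 95.9] 1.5
d2 180 mean [nan nan nan] med z nan rect [541.1 174.7] [41.9 38.1] 55.5
d2h 238 mean [0.547  0.177  0.0066] med z 0.0048 rect [544.2 180.3] [108.3  85.5] 6.5
d3 202 mean [nan nan nan] med z nan rect [438.2 165. ] [42.5 45.1] 73.6
d3h 247 mean [0.4338 0.169  0.0063] med z 0.0046 rect [434.9 168.3] [103.3 100.7] 0.3
pA blade 508 mean [nan nan nan] med z nan rect [nan nan] [0. 0.] 0.0
pA grip 67 mean [0.6068 0.0503 0.0392] med z 0.0398 rect [607.6  49.9] [35.8 14. ] 6.8
pA all 600 mean [0.6357 0.054  0.0097] med z 0.006 rect [640.2  53.1] [ 89.3 139.3] 89.4
pB blade 556 mean [nan nan nan] med z nan rect [nan nan] [0. 0.] 0.0
pB grip 69 mean [0.4371 0.0408 0.0396] med z 0.0397 rect [437.3  41. ] [14.1 33.2] 89.1
pB all 637 mean [0.4667 0.037  0.0095] med z 0.006 rect [470.4  38.2] [ 82.1 141.7] 89.2
k1 cap 180 mean [ 0.5181 -0.1506  0.186 ] med z 0.1863 rect [ 517.6 -151.2] [33.7 33.8] 88.3
k1 top 673 mean [ 0.5176 -0.1483
[... 179 characters left out ...]
-0.3403  0.1647] med z 0.1647 rect [ 514.3 -346.2] [81.9 62.8] 89.4
handle 196 mean [0.5007 0.3807 0.05  ] med z 0.0506 rect [501.2 381.9] [ 12.9 106.1] 87.8
rail 555 mean [ 0.615  -0.2013  0.1158] med z 0.1161 rect [ 615.8 -202. ] [247.9  16.2] 88.5
rail2 750 mean [ 0.6138 -0.2451  0.1158] med z 0.1161 rect [ 614.6 -248. ] [340.   16.2] 88.5
front 998 mean [0.5104 0.4528 0.0204] med z 0.0211 rect [496.6 447.6] [279.4  49. ] 1.6
jarR 161 mean [0.7506 0.0072 0.0606] med z 0.0616 rect [752.    6.9] [38.4 37.1] 13.3
wash 396 mean [0.7546 0.1467 0.1214] med z 0.1138 rect [759.8 146.9] [52.5 57.6] 7.5
turq 206 mean [ 0.3464 -0.0077  0.0082] med z 0.0059 rect [3.429e+02 1.000e-01] [70.1 68.4] 80.2
```

Request:
move_arm(increments="16 20.5 3 0 0 1.9 255;16 20.5 3 0 0 1.9 255;16 20.5 3 0 0 1.9 255;16 20.5 3 0 0 1.9 255;16 20.5 3 0 0 1.9 255;16 20.5 3 0 0 1.9 255;16 20.5 3 0 0 1.9 255;16 20.5 3 0 0 1.9 255", grip_force=15)

```text
time: 1.72
position: [0.2955, -0.4628, 0.2469]
tool_rot: [3.033, 0.817, 0.0]
ft_force: [0.6, 0.7, 0.9]
grip_width: 0.479
grip_force: 0.0
```

Request:
move_arm(increments="16 20.5 3 0 0 1.9 255;16 20.5 3 0 0 1.9 255;16 20.5 3 0 0 1.9 255;16 20.5 3 0 0 1.9 255;16 20.5 3 0 0 1.9 255;16 20.5 3 0 0 1.9 255;16 20.5 3 0 0 1.9 255;16 20.5 3 0 0 1.9 255")

```text
time: 2.38
position: [0.4237, -0.2981, 0.2709]
tool_rot: [2.898, 1.213, 0.0]
ft_force: [-0.2, -0.2, 0.4]
grip_width: 0.01
grip_force: 0.0
```

```bash
python3 - <<'E'
from h import *
w=np.load("w.npy");p=ctrl.get_image("top");w=cloud(p);f=p["frame"].astype(int);z=w[...,2]
def reg(x0,y0,x1,y1): 
    m=np.zeros(w.shape[:2],bool);m[int(y0/1.5):int(y1/1.5),int(x0/1.5):int(x1/1.5)]=1;return m
def ax(n,m):
    q=w[m&np.isfinite(z)];c=q.mean(0);u,s,v=np.linalg.svd(q[:,:2]-c[:2],full_matrices=False);v=v[0]*np.sign(v[0][np.argmax(abs(v[0]))])
    print(n,m.sum(),c.round(4),"ang",np.degrees(np.arctan2(v[1],v[0])).round(1))
m=f.min(-1)>165
for n,b in dict(d1=(335,248,388,296),d2=(332,298,384,350),d3=(336,352,390,408)).items():
    ax(n,reg(*b)&m)
    k=(reg(*b)&m).astype(np.uint8);vs,us=np.nonzero(k)
    (cu,cv_),r=cv2.minEnclosingCircle(np.stack([us,vs],1).astype(np.float32));
    # project at z=0.004
    d=rot(p)@np.array([(cu-p["cx"])/p["fx"],(cv_-p["cy"])/p["fy"],1]);o=np.array(p["position"]);print("   circ",(o+d*(.004-o[2])/d[2]).round(4),round(r,1))
for n,b in dict(pA=(398,240,445,312),pB=(408,325,452,400)).items():
    ax(n+" blade",reg(*b)&(f.min(-1)>150)&(z<.02)); ax(n+" grip",reg(*b)&(z>.025))
ax("handle",reg(236,305,262,385)&(z>.04)&(f.max(-1)<90));ax("rail",reg(500,260,640,290)&(z>.1))
print(ctrl.get_state()["position"],ctrl.get_state()["grip_width"])
E
```

```text
d1 193 [0.6459 0.1693 0.0039] ang -4.5
   circ [0.6455 0.1722 0.004 ] 9.2
d2 208 [0.5453 0.1723 0.0034] ang 0.3
   circ [0.5447 0.178  0.004 ] 9.5
d3 197 [0.4353 0.1644 0.0036] ang 31.4
   circ [0.4369 0.1687 0.004 ] 9.9
pA blade 513 [0.6442 0.0574 0.0053] ang 4.0
pA grip 65 [0.6067 0.0503 0.0396] ang 7.3
pB blade 541 [0.4716 0.0376 0.0055] ang -9.3
pB grip 69 [0.4371 0.0408 0.0397] ang -6.5
handle 195 [0.5005 0.3806 0.0502] ang -2.5
rail 554 [ 0.6149 -0.2014  0.1159] ang 88.5
[ 0.42814403 -0.29244442  0.2717763 ] 0.0064379318605964145
```

Request:
move_arm(increments="3.3 29.5 0 0 0 1.76 255;3.3 29.5 0 0 0 1.76 255;3.3 29.5 0 0 0 1.76 255;3.3 29.5 0 0 0 1.76 255;3.3 29.5 0 0 0 1.76 255;3.3 29.5 0 0 0 1.76 255;3.3 29.5 0 0 0 1.76 255;3.3 29.5 0 0 0 1.76 255")

```text
time: 3.1
position: [0.4488, -0.0619, 0.2707]
tool_rot: [2.727, 1.558, -0.0]
ft_force: [-0.3, -0.5, 0.4]
grip_width: 0.007
grip_force: 0.0
```

Request:
move_arm(increments="3.3 29.5 0 0 0 1.76 255;3.3 29.5 0 0 0 1.76 255;3.3 29.5 0 0 0 1.76 255;3.3 29.5 0 0 0 1.76 255;3.3 29.5 0 0 0 1.76 255;3.3 29.5 0 0 0 1.76 255;3.3 29.5 0 0 0 1.76 255;3.3 29.5 0 0 0 1.76 255")

```text
time: 3.77
position: [0.4747, 0.174, 0.271]
tool_rot: [2.516, 1.88, 0.001]
ft_force: [0.6, 0.2, -0.7]
grip_width: 0.005
grip_force: 0.0
```

Request:
move_arm(increments="3.3 29.5 0 0 0 1.76 255;3.3 29.5 0 0 0 1.76 255;3.3 29.5 0 0 0 1.76 255;3.3 29.5 0 0 0 1.76 255;3.3 29.5 0 0 0 1.76 255;3.3 29.5 0 0 0 1.76 255;3.3 22 0 2 0 1.76 255;3.3 20 0 4 0 1.76 255")

```text
time: 4.43
position: [0.4986, 0.3965, 0.2707]
tool_rot: [-2.199, -2.124, -0.11]
ft_force: [0.3, -0.5, 0.1]
grip_width: 0.006
grip_force: 0.0
```

Request:
move_arm(increments="0 0 0 0 0 0 255;0 0 0 0 0 0 255;0 0 0 0 0 0 255;0 0 0 0 0 0 255;0 0 0 0 0 0 255;0 0 0 0 0 0 255;0 0 0 0 0 0 255;0 0 0 0 0 0 255")

```text
time: 5.1
position: [0.5016, 0.3904, 0.2707]
tool_rot: [-2.213, -2.117, -0.108]
ft_force: [1.0, 0.2, 0.8]
grip_width: 0.01
grip_force: 0.0
```

Request:
move_arm(increments="0 10 -25 0 0 0 255;0 10 -25 0 0 0 255;0 0 -25 0 0 0 255;0 0 -25 0 0 0 255;0 0 -25 0 0 0 255;0 0 -25 0 0 0 255;0 0 -25 0 0 0 255;0 0 -15 0 0 0 255")

```text
time: 5.77
position: [0.5006, 0.4093, 0.0777]
tool_rot: [-2.213, -2.117, -0.103]
ft_force: [-1.0, -0.5, -0.6]
grip_width: 0.004
grip_force: 0.0
```

Request:
move_arm(increments="0 0 -15 0 0 0 255;0 0 -15 0 0 0 255;0 0 -15 0 0 0 255;0 0 -9 0 0 0 255;0 0 0 0 0 0 255;0 -5 0 0 0 0 255;0 -5 0 0 0 0 255;0 -5 0 0 0 0 255")

```text
time: 6.43
position: [0.5017, 0.3966, 0.0277]
tool_rot: [-2.211, -2.117, -0.112]
ft_force: [-0.9, 2.8, -1.8]
grip_width: 0.005
grip_force: 1.2
```

Request:
move_arm(increments="-0.5 -13 0 0 0 0 255;-0.5 -15 0 0 0 0 255;-0.5 -15 0 0 0 0 255;-0.5 -15 0 0 0 0 255;-0.5 -15 0 0 0 0 255;-0.5 -15 0 0 0 0 255;-0.5 -15 0 0 0 0 255;-0.5 -10 0 0 0 0 255")

```text
time: 7.1
position: [0.4977, 0.2818, 0.0275]
tool_rot: [-2.214, -2.117, -0.11]
ft_force: [-1.2, 2.1, 0.4]
grip_width: 0.005
grip_force: 1.3
```

Request:
move_arm(increments="-0.5 -5 0 0 0 0 255;0 -3 0 0 0 0 255;0 -2 0 0 0 0 255;0 0 0 0 0 0 255;0 0 0 0 0 0 255;0 0 0 0 0 0 255;0 0 0 0 0 0 255;0 0 0 0 0 0 255")

```text
time: 7.77
position: [0.4976, 0.2775, 0.0277]
tool_rot: [-2.207, -2.117, -0.12]
ft_force: [1.9, 11.2, -6.2]
grip_width: -0.002
grip_force: 5.1
```

```bash
cat >> h.py <<'E'
def reg(w,x0,y0,x1,y1): 
    m=np.zeros(w.shape[:2],bool);m[int(y0/1.5):int(y1/1.5),int(x0/1.5):int(x1/1.5)]=1;return m
E
python3 - <<'E'
from h import *
p=ctrl.get_image("top");w=cloud(p);f=p["frame"];save(p,"t1",None,1.5)
z=w[...,2]
# tray front: z~.022 points with x in .4-.6, min y
m=(z>.018)&(z<.026)&(abs(w[...,0]-.5)<.12)&(w[...,1]>.2)&(w[...,1]<.5);print(np.nanpercentile(w[m][:,1],[0,1,5,50,95]))
E
```

```text
[0.20085858 0.32371651 0.33518113 0.42181469 0.46674575]
```

Request:
move_arm(increments="0 9 0 0 0 0 255;0 0 25 0 0 0 255;0 0 35 0 0 0 255;0 5 40 -2 0 0 180;0 10 40 -2 0 0 100;0 10 40 -2 0 0 0;0 10 30 0 0 0 0;0 10 0 0 0 0 0")

```text
time: 8.48
position: [0.4993, 0.3301, 0.2443]
tool_rot: [2.268, 2.171, 0.014]
ft_force: [0.1, 1.4, 0.3]
grip_width: 0.298
grip_force: 0.0
```

Request:
move_arm(increments="0 10 0 0 0 0 0;0 10 0 0 0 0 0;0 0 0 0 0 0 0;0 0 0 0 0 0 0;0 0 0 0 0 0 0;0 0 0 0 0 0 0;0 0 0 0 0 0 0;0 0 0 0 0 0 0")

```text
time: 9.15
position: [0.4973, 0.3459, 0.2366]
tool_rot: [-2.27, -2.17, 0.003]
ft_force: [0.1, 0.3, 0.9]
grip_width: 0.911
grip_force: 0.0
```

```bash
python3 - <<'E'
from h import *
p=ctrl.get_image("wrist");s=ctrl.get_state();print(s["position"],s["tool_rot"],p["position"],p["orientation"],p["fx"]);save(p,"w1",None,1.5)
q=ctrl.get_image("top");save(q,"t2",None,1.5)
for t in ["nest1"]: print([(np.round(r["centre"],4),r["score"]) for r in ctrl.find_in(t,p)])
np.savez("w1.npz",w=cloud(p),f=p["frame"])
E
```

```text
[0.49725851 0.34605686 0.23658611] [-2.26995162 -2.16987978  0.0033084 ] [0.50019018 0.41418805 0.39964841] [ 2.88655169 -0.06527515 -0.0112185 ] 276.61781705895385
[(array([0.501 , 0.3856, 0.0213]), 0.77)]
```

View pics/w1.png

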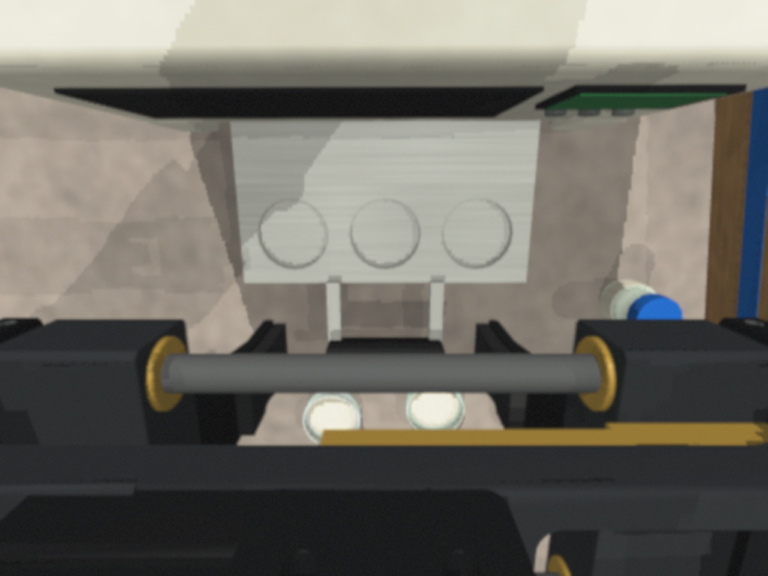

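View pics/t2.png

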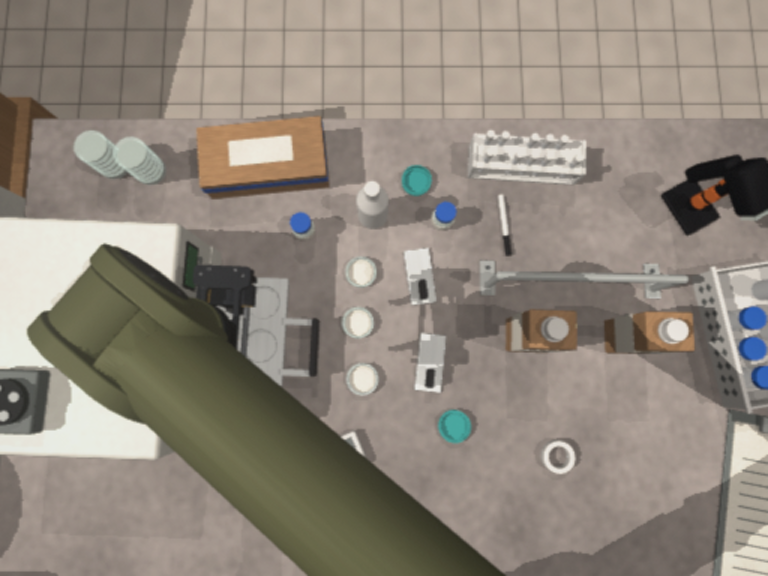

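Wrist view: nests at (293,233), (385,232) and (476,232), the handle below them, and two white dishes at (333,415) and (435,408). Top view: the tray is drawn out.

```bash
cat >> h.py <<'E'
def onz(p,u,v,z):
    d=rot(p)@np.array([(u-p["cx"])/p["fx"],(v-p["cy"])/p["fy"],1]);o=np.array(p["position"]);return o+d*(z-o[2])/d[2]
def rect(p,x0,x1,y0,y1,z,res=.0005):
    """orthorectified grey image of plane z; row->x, col->y"""
    xs=np.arange(x0,x1,res);ys=np.arange(y0,y1,res);X,Y=np.meshgrid(xs,ys,indexing="ij")
    c=(np.stack([X,Y,np.full_like(X,z)],-1)-np.array(p["position"]))@rot(p)
    u=p["fx"]*c[...,0]/c[...,2]+p["cx"];v=p["fy"]*c[...,1]/c[...,2]+p["cy"]
    return cv2.remap(p["frame"],u.astype(np.float32),v.astype(np.float32),cv2.INTER_CUBIC)
def circles(p,x0,x1,y0,y1,z,r,n=3,p2=12):
    g=cv2.GaussianBlur(cv2.cvtColor(rect(p,x0,x1,y0,y1,z),cv2.COLOR_RGB2GRAY),(5,5),0)
    k=r/.0005;c=cv2.HoughCircles(g,cv2.HOUGH_GRADIENT,1,60,param1=60,param2=p2,minRadius=int(k-3),maxRadius=int(k+3))
    return [] if c is None else [(round(x0+b*.0005,4),round(y0+a*.0005,4),round(q*.0005,4)) for a,b,q in c[0][:n]]
E
python3 - <<'E'
from h import *
p=ctrl.get_image("wrist");q=ctrl.get_image("top")
print("nests w",circles(p,.36,.64,.28,.43,.022,.0315));print("nests t",circles(q,.36,.64,.28,.43,.022,.0315))
for n,b in dict(d1=(.646,.17),d2=(.545,.176),d3=(.437,.167)).items():
    a=(b[0]-.045,b[0]+.045,b[1]-.045,b[1]+.045)
    print(n,"w",circles(p,*a,.015,.03,1),"t",circles(q,*a,.015,.03,1))
    i=rect(q,*a,.005);m=cv2.moments(((i.min(-1)>165)).astype(np.uint8));print("  pad",a[0]+m["m01"]/m["m00"]*.0005,a[2]+m["m10"]/m["m00"]*.0005)
    if n!="d1":
        cv2.imwrite("pics/r_%s.png"%n,cv2.resize(np.hstack([rect(p,*a,.015),rect(q,*a,.015)])[:,:,::-1],None,fx=2,fy=2))
E
```

```text
nests w [(np.float32(0.4172), np.float32(0.3662), np.float32(0.0321)), (np.float32(0.5008), np.float32(0.3628), np.float32(0.0322)), (np.float32(0.5848), np.float32(0.3598), np.float32(0.0322))]
nests t []
d1 w [] t [(np.float32(0.6452), np.float32(0.1708), np.float32(0.0301))]
  pad 0.6460025497195309 0.1700009178990311
d2 w [(np.float32(0.5442), np.float32(0.1842), np.float32(0.029))] t [(np.float32(0.5442), np.float32(0.1768), np.float32(0.0306))]
  pad 0.5459178159736517 0.17480135858377935
d3 w [(np.float32(0.4382), np.float32(0.1753), np.float32(0.0295))] t [(np.float32(0.4368), np.float32(0.1682), np.float32(0.0301))]
  pad 0.4364592106551758 0.16752404269905005
```

Request:
move_arm(increments="9.3 -11 0 0 0 5.7 0;9.3 -11 0 0 0 5.7 0;9.3 -11 0 0 0 5.7 0;9.3 -11 0 0 0 5.7 0;9.3 -11 0 0 0 5.7 0;9.3 -11 0 0 0 5.7 0;9.3 -11 -5 0 0 5.7 0;9.3 -11 -5 0 0 5.7 0")

```text
time: 10.07
position: [0.5721, 0.2581, 0.2268]
tool_rot: [-1.244, -2.884, 0.003]
ft_force: [-0.1, 0.7, -0.8]
grip_width: 0.998
grip_force: 0.0
```

Request:
move_arm(increments="9.3 -11 -10 0 0 5.7 0;9.3 -11 -10 0 0 5.7 0;9.3 -11 -10 0 0 5.7 0;9.3 -11 -10 0 0 5.7 0;9.3 -11 -10 0 0 5.7 0;9.3 -11 0 0 0 5.7 0;9.3 -11 0 0 0 5.7 0;9.3 -11 0 0 0 0.9 0")

```text
time: 10.73
position: [0.6462, 0.1698, 0.176]
tool_rot: [-0.162, -3.136, 0.004]
ft_force: [0.1, -0.2, 0.7]
grip_width: 1.0
grip_force: 0.0
```

Request:
move_arm(increments="0 0 0 0 0 0 0;0 0 0 0 0 0 0;0 0 0 0 0 0 0;0 0 0 0 0 0 0;0 0 0 0 0 0 0;0 0 0 0 0 0 0;0 0 0 0 0 0 0;0 0 0 0 0 0 0")

```text
time: 11.4
position: [0.6457, 0.1709, 0.1767]
tool_rot: [0.168, 3.137, -0.004]
ft_force: [0.0, 0.5, 0.7]
grip_width: 1.001
grip_force: 0.0
```

```bash
python3 - <<'E'
from h import *
p=ctrl.get_image("wrist");q=ctrl.get_image("top");save(p,"w2",None,1.0);save(q,"t3",(120,100,260,290),3)
s=ctrl.get_state();print(s["position"],s["tool_rot"])
for n,P in (("w",p),("t",q)):
    print(n,"nests",circles(P,.36,.64,.28,.43,.022,.0315))
    for b in ((.646,.17),(.545,.176),(.437,.167)):
        a=(b[0]-.045,b[0]+.045,b[1]-.045,b[1]+.045);print(n,circles(P,*a,.015,.03,1))
w=cloud(q);m=(w[...,2]>.04)&(w[...,2]<.06)&(q["frame"].max(-1)<90)&(abs(w[...,0]-.5)<.08)&(abs(w[...,1]-.255)<.03)
print("handle",m.sum(),w[m].mean(0))
E
```

```text
[0.64578398 0.17068414 0.17663234] [ 0.16805135  3.13690973 -0.00431801]
w nests [(np.float32(0.5848), np.float32(0.3578), np.float32(0.0327)), (np.float32(0.5018), np.float32(0.3598), np.float32(0.0305))]
w [(np.float32(0.6458), np.float32(0.1712), np.float32(0.0306))]
w [(np.float32(0.5458), np.float32(0.1768), np.float32(0.0301))]
w [(np.float32(0.4408), np.float32(0.1688), np.float32(0.0297))]
t nests []
t []
t [(np.float32(0.5452), np.float32(0.1772), np.float32(0.0306))]
t [(np.float32(0.4362), np.float32(0.1688), np.float32(0.0306))]
handle 180 [0.49623235 0.25706442 0.0505116 ]
```

View pics/w2.png

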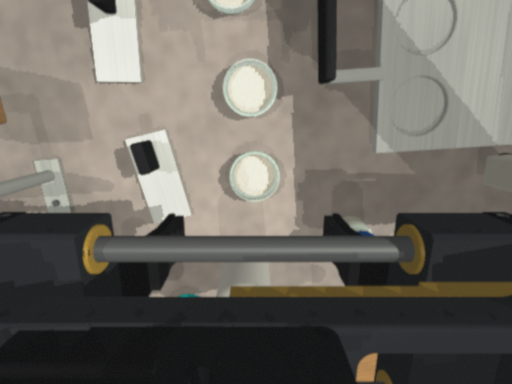

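View pics/t3.png

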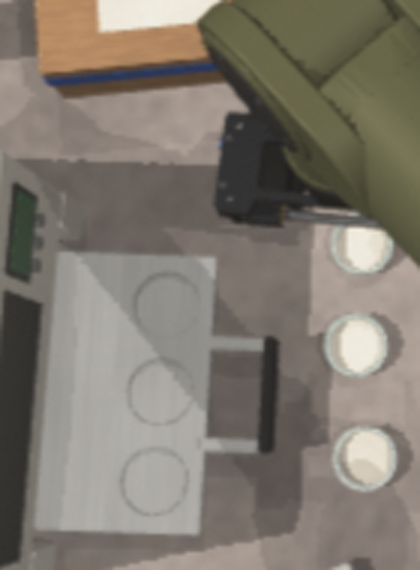

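Request:
move_arm(increments="0 0 -25 0 0 0 0;0 0 -30 0 0 0 0;0 0 -30 0 0 0 0;0 0 -30 0 0 0 0;0 0 -25 0 0 0 0;0 0 -15 0 0 0 0;0 0 -9 0 0 0 0;0 0 -5 0 0 0 0")

```text
time: 12.17
position: [0.6456, 0.1706, 0.0068]
tool_rot: [-0.168, -3.136, 0.004]
ft_force: [-0.1, -0.2, -0.0]
grip_width: 0.999
grip_force: 0.0
```

Request:
move_arm(increments="0 0 0 0 0 0 60;0 0 0 0 0 0 100;0 0 0 0 0 0 150;0 0 0 0 0 0 150;0 0 0 0 0 0 150;0 0 0 0 0 0 150;0 0 0 0 0 0 150;0 0 0 0 0 0 150", grip_force=15)

```text
time: 12.83
position: [0.6464, 0.1708, 0.0085]
tool_rot: [0.168, 3.136, -0.004]
ft_force: [-0.1, -0.2, 4.3]
grip_width: 0.677
grip_force: 15.0
```

Request:
move_arm(increments="0 0 12 0 0 0 150;-8.7 8 12 0 0 0 150;-8.7 8 12 0 0 0 150;-8.7 8 12 0 0 0 150;-8.7 8 12 0 0 -5.4 150;-8.7 8 12 0 0 -5.4 150;-8.7 8 12 0 0 -5.4 150;-8.7 8 12 0 0 -5.4 150")

```text
time: 13.5
position: [0.583, 0.2286, 0.1052]
tool_rot: [-0.757, -3.049, 0.004]
ft_force: [0.1, -0.3, -0.6]
grip_width: 0.684
grip_force: 15.0
```

Request:
move_arm(increments="0 8 0 0 0 -5.4 150;0 8 0 0 0 -5.4 150;0 8 0 0 0 -5.4 150;0 8 0 0 0 -5.4 150;0 8 0 0 0 -5.4 150;0 8 0 0 0 -5.4 150;0 8 0 0 0 -5.4 150;0 8 0 0 0 -5.4 150")

```text
time: 14.17
position: [0.5832, 0.2927, 0.1048]
tool_rot: [-1.825, -2.555, 0.003]
ft_force: [-0.4, -0.1, 0.0]
grip_width: 0.682
grip_force: 15.0
```

Request:
move_arm(increments="0 8.5 0 0 0 -5.4 150;0 8.5 0 0 0 -5.4 150;0 8.5 0 0 0 -5.4 150;0 8.5 0 0 0 -5.4 150;0 8.5 0 0 0 0 150;0 8.5 0 0 0 0 150;0 8.5 0 0 0 0 150;0 8.5 0 0 0 0 150")

```text
time: 14.83
position: [0.5844, 0.3597, 0.1039]
tool_rot: [-2.266, -2.173, 0.003]
ft_force: [-0.6, 1.4, -1.2]
grip_width: 0.682
grip_force: 15.0
```

Request:
move_arm(increments="0 0 -10 0 0 0 150;0 0 -15 0 0 0 150;0 0 -10 0 0 0 150;0 0 0 0 0 0 150;0 0 0 0 0 0 150;0 0 0 0 0 0 150;0 0 0 0 0 0 150;0 0 0 0 0 0 150")

```text
time: 15.5
position: [0.5854, 0.3587, 0.0693]
tool_rot: [-2.269, -2.17, 0.001]
ft_force: [-0.2, -0.0, -0.3]
grip_width: 0.68
grip_force: 15.0
```

```bash
python3 - <<'E'
from h import *
p=ctrl.get_image("wrist");s=ctrl.get_state();print(s["position"],s["tool_rot"]);save(p,"w3",None,1.2)
print("nests",circles(p,.36,.64,.28,.43,.022,.0315))
zd=s["position"][2]-.0075+.015
print("dish",circles(p,.54,.63,.31,.41,zd,.03,1))
E
```

```text
[0.58528138 0.35878616 0.06930001] [-2.26920248e+00 -2.17053604e+00  1.37993865e-03]
nests [(np.float32(0.5838), np.float32(0.3398), np.float32(0.0327)), (np.float32(0.5032), np.float32(0.3642), np.float32(0.0305)), (np.float32(0.4168), np.float32(0.3672), np.float32(0.031))]
dish [(np.float32(0.5852), np.float32(0.3572), np.float32(0.029))]
```

View pics/w3.png

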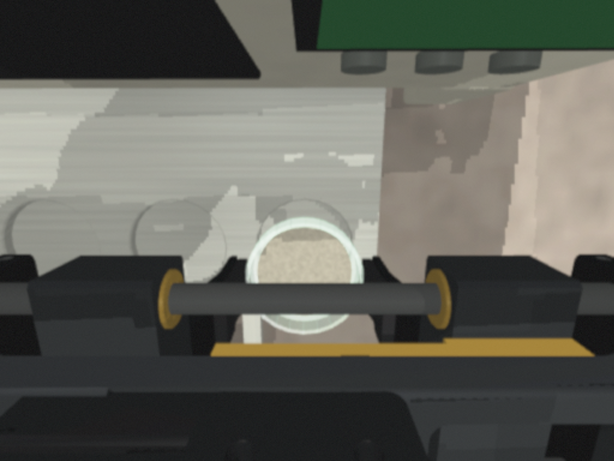

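Request:
move_arm(increments="0 1.5 -10 0 0 0 150;0 0 -10 0 0 0 150;0 0 -10 0 0 0 150;0 0 -6 0 0 0 150;0 0 -4 0 0 0 150;0 0 -2 0 0 0 150;0 0 -1.5 0 0 0 150;0 0 0 0 0 0 150")

```text
time: 16.22
position: [0.5849, 0.3602, 0.0249]
tool_rot: [-2.269, -2.171, 0.003]
ft_force: [0.3, -0.1, -1.4]
grip_width: 0.685
grip_force: 15.0
```

Request:
move_arm(increments="0 0 -1 0 0 0 150;0 0 0 0 0 0 58;0 0 0 0 0 0 58;0 0 0 0 0 0 58;0 0 0 0 0 0 58;0 0 0 0 0 0 58;0 0 5 0 0 0 58;0 0 15 0 0 0 58")

```text
time: 16.88
position: [0.5837, 0.3589, 0.0424]
tool_rot: [-2.268, -2.17, 0.01]
ft_force: [0.1, -0.2, 0.1]
grip_width: 0.772
grip_force: 0.0
```

Request:
move_arm(increments="-4 -10 25 0 0 0 50;-4 -20 25 0 0 0 0;-4 -25 15 0 0 0 0;-4 -25 0 0 0 0 0;-4 -25 0 0 0 0 0;-4 -25 0 0 0 0 0;-8 -26 0 0 0 0 0;-8 -27 0 0 0 0 0")

```text
time: 17.55
position: [0.545, 0.1766, 0.1105]
tool_rot: [-2.269, -2.172, 0.001]
ft_force: [-0.3, -1.2, -0.1]
grip_width: 0.999
grip_force: 0.0
```

Request:
move_arm(increments="0 0 0 0 0 0 0;0 0 0 0 0 0 0;0 0 0 0 0 0 0;0 0 0 0 0 0 0;0 0 0 0 0 0 0;0 0 0 0 0 0 0;0 0 0 0 0 0 0;0 0 0 0 0 0 0")

```text
time: 18.22
position: [0.5448, 0.1778, 0.109]
tool_rot: [-2.267, -2.171, 0.003]
ft_force: [-0.6, -0.3, -0.2]
grip_width: 0.999
grip_force: 0.0
```

```bash
python3 - <<'E'
from h import *
p=ctrl.get_image("wrist");q=ctrl.get_image("top");s=ctrl.get_state();print(s["position"],s["tool_rot"]);save(p,"w4",None,1.2)
for n,P in (("w",p),("t",q)):
    print("nests",circles(P,.36,.54,.28,.43,.022,.0315));print("d1",circles(P,.54,.63,.31,.41,.030,.03,1))
    for b in ((.545,.177),(.437,.168)):
        a=(b[0]-.045,b[0]+.045,b[1]-.045,b[1]+.045);print(n,circles(P,*a,.015,.03,1))
w=cloud(p);a=(abs(w[...,0]-.585)<.035)&(abs(w[...,1]-.36)<.035)&(w[...,2]>.026)&(w[...,2]<.05)
print(a.sum(),w[a].mean(0),np.percentile(w[a][:,2],[50,95]))
E
```

```text
[0.54483602 0.1774411  0.10898085] [-2.26802775 -2.17094119  0.00319145]
nests []
d1 []
w [(np.float32(0.5447), np.float32(0.1772), np.float32(0.0312))]
w [(np.float32(0.4388), np.float32(0.1708), np.float32(0.0312))]
nests []
d1 [(np.float32(0.5852), np.float32(0.3588), np.float32(0.0312))]
t []
t []
141 [0.58292584 0.33081985 0.02942124] [0.02983507 0.03194808]
```

View pics/w4.png

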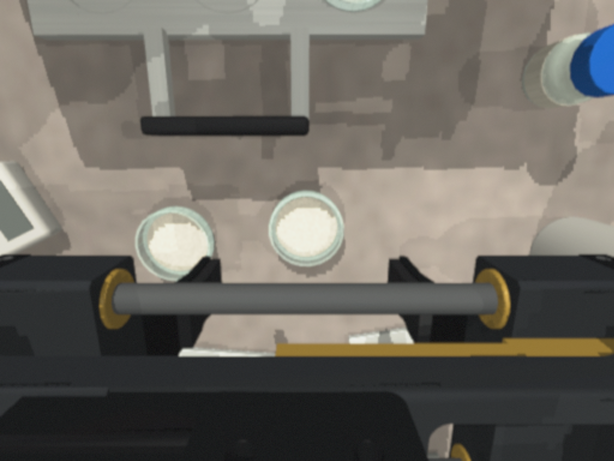

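The first dish's rim is at z≈0.030, so it is seated. The second dish is centred under the tool.

Request:
move_arm(increments="0 0 -20 0 0 0 0;0 0 -25 0 0 0 0;0 0 -25 0 0 0 0;0 0 -18 0 0 0 0;0 0 -9 0 0 0 0;0 0 -4 0 0 0 0;0 0 0 0 0 0 60;0 0 0 0 0 0 100")

```text
time: 18.98
position: [0.5457, 0.1776, 0.009]
tool_rot: [-2.269, -2.171, 0.001]
ft_force: [-0.2, -0.2, 1.1]
grip_width: 0.917
grip_force: 0.0
```

Request:
move_arm(increments="0 0 0 0 0 0 150;0 0 0 0 0 0 150;0 0 0 0 0 0 150;0 0 0 0 0 0 150;0 0 0 0 0 0 150;0 0 0 0 0 0 150;0 0 12 0 0 0 150;0 0 18 0 0 0 150")

```text
time: 19.65
position: [0.5432, 0.1765, 0.0371]
tool_rot: [-2.267, -2.169, 0.008]
ft_force: [0.2, 0.7, -0.3]
grip_width: 0.683
grip_force: 15.0
```

Request:
move_arm(increments="0 0 20 0 0 0 150;0 5 21 0 0 0 150;-4 15 21 0 0 0 150;-8 25 0 0 0 0 150;-8 25 0 0 0 0 150;-8 25 0 0 0 0 150;-8 25 0 0 0 0 150;-8 25 0 0 0 0 150")

```text
time: 20.32
position: [0.5003, 0.3231, 0.1006]
tool_rot: [-2.269, -2.17, 0.003]
ft_force: [0.4, -0.0, 0.3]
grip_width: 0.678
grip_force: 15.0
```

Request:
move_arm(increments="0 20 0 0 0 0 150;0 15 -5 0 0 0 150;0 5 -15 0 0 0 150;0 0 -20 0 0 0 150;0 0 -15 0 0 0 150;0 0 -9 0 0 0 150;0 0 -5 0 0 0 150;0 0 0 0 0 0 150")

```text
time: 20.98
position: [0.5007, 0.361, 0.03]
tool_rot: [-2.27, -2.169, 0.006]
ft_force: [-0.3, -0.5, -0.3]
grip_width: 0.683
grip_force: 15.0
```

Request:
move_arm(increments="0 0 -3 0 0 0 150;0 0 -2 0 0 0 150;0 0 -2 0 0 0 150;0 0 0 0 0 0 150;0 0 0 0 0 0 150;0 0 0 0 0 0 150;0 0 0 0 0 0 150;0 0 0 0 0 0 150")

```text
time: 21.65
position: [0.5011, 0.3622, 0.0243]
tool_rot: [-2.269, -2.171, 0.003]
ft_force: [0.3, -1.5, -0.3]
grip_width: 0.682
grip_force: 15.0
```

Request:
move_arm(increments="0 0 0 0 0 0 58;0 0 0 0 0 0 58;0 0 0 0 0 0 58;0 0 0 0 0 0 58;0 0 0 0 0 0 58;0 0 5 0 0 0 58;0 0 15 0 0 0 58;-4 -10 25 0 0 0 50")

```text
time: 22.32
position: [0.4956, 0.3529, 0.0686]
tool_rot: [-2.265, -2.171, 0.006]
ft_force: [-0.2, -0.5, 0.6]
grip_width: 0.788
grip_force: 0.0
```

Request:
move_arm(increments="-8 -20 25 0 0 0 0;-8 -25 15 0 0 0 0;-9 -28 0 0 0 0 0;-9 -28 0 0 0 0 0;-9 -28 0 0 0 0 0;-9 -28 0 0 0 0 0;-8 -26 0 0 0 0 0;0 0 0 0 0 0 0")

```text
time: 22.98
position: [0.4362, 0.163, 0.1092]
tool_rot: [2.275, 2.162, -0.011]
ft_force: [0.5, 0.1, -0.8]
grip_width: 0.995
grip_force: 0.0
```

Request:
move_arm(increments="0 0 0 0 0 0 0;0 0 0 0 0 0 0;0 0 0 0 0 0 0;0 0 0 0 0 0 0;0 0 0 0 0 0 0;0 0 0 0 0 0 0;0 0 0 0 0 0 0;0 0 0 0 0 0 0")

```text
time: 23.65
position: [0.4368, 0.1696, 0.109]
tool_rot: [-2.268, -2.171, 0.003]
ft_force: [0.0, 0.1, 0.1]
grip_width: 1.001
grip_force: 0.0
```

```bash
python3 - <<'E'
from h import *
p=ctrl.get_image("wrist");q=ctrl.get_image("top");s=ctrl.get_state();print(s["position"],s["tool_rot"])
a=(.437-.045,.437+.045,.124,.214);print("d3",circles(p,*a,.015,.03,1),circles(q,*a,.015,.03,1))
print("d2",circles(p,.456,.546,.31,.41,.030,.03,1),circles(q,.456,.546,.31,.41,.030,.03,1))
print("d1",circles(q,.54,.63,.31,.41,.030,.03,1))
E
```

```text
[0.43685364 0.16928985 0.10901163] [-2.26828093 -2.1706177   0.00311662]
d3 [(np.float32(0.4368), np.float32(0.1702), np.float32(0.0296))] []
d2 [] [(np.float32(0.5008), np.float32(0.3608), np.float32(0.0304))]
d1 []
```

Request:
move_arm(increments="0 0.5 -20 0 0 0 0;0 0 -25 0 0 0 0;0 0 -25 0 0 0 0;0 0 -18 0 0 0 0;0 0 -9 0 0 0 0;0 0 -4 0 0 0 0;0 0 0 0 0 0 60;0 0 0 0 0 0 100")

```text
time: 24.42
position: [0.4376, 0.17, 0.0089]
tool_rot: [-2.269, -2.171, 0.001]
ft_force: [-0.2, 0.3, 0.1]
grip_width: 0.925
grip_force: 0.0
```

Request:
move_arm(increments="0 0 0 0 0 0 150;0 0 0 0 0 0 150;0 0 0 0 0 0 150;0 0 0 0 0 0 150;0 0 0 0 0 0 150;0 0 0 0 0 0 150;0 0 12 0 0 0 150;0 0 18 0 0 0 150")

```text
time: 25.08
position: [0.4352, 0.1691, 0.0371]
tool_rot: [-2.267, -2.169, 0.008]
ft_force: [0.6, -0.0, -0.5]
grip_width: 0.68
grip_force: 15.0
```

Request:
move_arm(increments="0 0 20 0 0 0 150;0 5 21 0 0 0 150;-2 15 21 0 0 0 150;-4 25 0 0 0 0 150;-4 25 0 0 0 0 150;-4 25 0 0 0 0 150;-3 25 0 0 0 0 150;-3 25 0 0 0 0 150")

```text
time: 25.75
position: [0.4166, 0.3154, 0.0998]
tool_rot: [-2.27, -2.17, 0.004]
ft_force: [0.5, 0.1, -0.8]
grip_width: 0.679
grip_force: 15.0
```

Request:
move_arm(increments="0 25 0 0 0 0 150;0 20 -5 0 0 0 150;0 6.5 -15 0 0 0 150;0 0 -20 0 0 0 150;0 0 -15 0 0 0 150;0 0 -9 0 0 0 150;0 0 -5 0 0 0 150;0 0 0 0 0 0 150")

```text
time: 26.42
position: [0.4166, 0.3654, 0.0303]
tool_rot: [-2.269, -2.17, 0.005]
ft_force: [0.3, -0.1, -0.3]
grip_width: 0.68
grip_force: 15.0
```

Request:
move_arm(increments="0 0 -3 0 0 0 150;0 0 -2 0 0 0 150;0 0 -2 0 0 0 150;0 0 0 0 0 0 150;0 0 0 0 0 0 150;0 0 0 0 0 0 150;0 0 0 0 0 0 150;0 0 0 0 0 0 150")

```text
time: 27.08
position: [0.4172, 0.3663, 0.0243]
tool_rot: [-2.269, -2.171, 0.002]
ft_force: [0.3, 0.9, -0.3]
grip_width: 0.68
grip_force: 15.0
```

Request:
move_arm(increments="0 0 0 0 0 0 58;0 0 0 0 0 0 58;0 0 0 0 0 0 58;0 0 0 0 0 0 58;0 0 0 0 0 0 58;0 0 5 0 0 0 58;0 0 15 0 0 0 58;0 0 25 0 0 0 50")

```text
time: 27.75
position: [0.4156, 0.365, 0.0685]
tool_rot: [-2.268, -2.17, 0.009]
ft_force: [1.0, 0.6, -0.5]
grip_width: 0.786
grip_force: 0.0
```

Request:
move_arm(increments="5 -11 25 0 0 0 255;15 -20 25 0 0 0 255;15 -25 0 0 0 0 255;15 -25 0 0 0 0 255;15 -25 0 0 0 0 255;15 -25 0 0 0 0 255;0 -20 0 0 0 0 255;0 0 0 0 0 0 255")

```text
time: 28.42
position: [0.4988, 0.2098, 0.1197]
tool_rot: [2.277, 2.163, -0.006]
ft_force: [0.4, 0.4, -0.4]
grip_width: 0.28
grip_force: 0.0
```

Request:
move_arm(increments="0 0 0 0 0 0 255;0 0 0 0 0 0 255;0 0 0 0 0 0 255;0 0 0 0 0 0 255;0 0 0 0 0 0 255;0 0 0 0 0 0 255;0 0 0 0 0 0 255;0 0 0 0 0 0 255")

```text
time: 29.08
position: [0.4968, 0.2154, 0.119]
tool_rot: [-2.268, -2.171, 0.003]
ft_force: [-0.4, 0.2, -0.0]
grip_width: 0.004
grip_force: 0.0
```

```bash
python3 - <<'E'
from h import *
p=ctrl.get_image("wrist");q=ctrl.get_image("top");s=ctrl.get_state();print(s["position"],s["grip_width"])
for n,P in(("w",p),("t",q)):
    w=cloud(P)
    for x,y in((.585,.360),(.501,.3635),(.417,.367)):
        a=(np.hypot(w[...,0]-x,w[...,1]-y)<.034)&(w[...,2]>.024)&(w[...,2]<.05)
        print(n,a.sum(),w[a].mean(0).round(4) if a.any() else 0,circles(P,x-.045,x+.045,y-.045,y+.045,.030,.03,1))
b=np.hstack([rect(P,.36,.64,.3,.42,.03)[:,:,::-1] for P in (p,q)]);cv2.imwrite("pics/c1.png",b)
E
```

```text
[0.49687824 0.2152052  0.11903374] 0.0060307655475548925
w 741 [0.5849 0.3477 0.0293] [(np.float32(0.5833), np.float32(0.3568), np.float32(0.0306))]
w 610 [0.4999 0.3503 0.0297] [(np.float32(0.5013), np.float32(0.3618), np.float32(0.0312))]
w 781 [0.4154 0.3547 0.0292] [(np.float32(0.4198), np.float32(0.3658), np.float32(0.0312))]
t 45 [0.5952 0.3711 0.0286] []
t 22 [0.4906 0.3842 0.0289] []
t 69 [0.4166 0.3677 0.0285] [(np.float32(0.4172), np.float32(0.3648), np.float32(0.0306))]
```

View pics/c1.png

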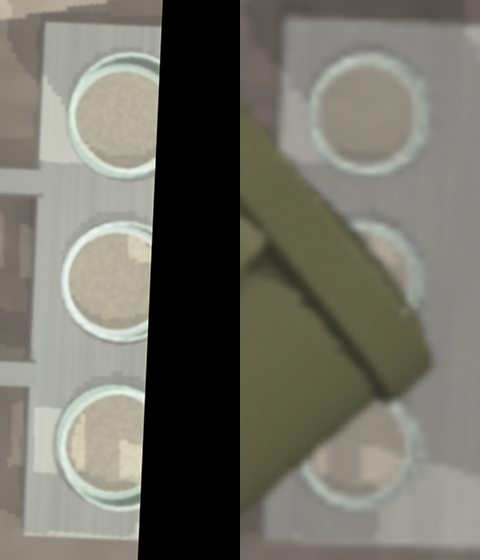

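The crop shows all three dishes lying flat in the nests. Next I push the tray home.

Request:
move_arm(increments="0 0 -20 0 0 0 255;0 0 -25 0 0 0 255;0 0 -25 0 0 0 255;0 0 -15 0 0 0 255;0 0 -4 0 0 0 255;0 8 0 0 0 0 255;0 8 0 0 0 0 255;0 8 0 0 0 0 255")

```text
time: 29.85
position: [0.4979, 0.241, 0.0316]
tool_rot: [-2.269, -2.171, -0.001]
ft_force: [0.3, -0.1, 1.6]
grip_width: 0.005
grip_force: 0.0
```

Request:
move_arm(increments="0.5 10 0 0 0 0 255;0.5 12 0 0 0 0 255;0.5 12 0 0 0 0 255;0.5 12 0 0 0 0 255;0.5 12 0 0 0 0 255;0.5 12 0 0 0 0 255;0.5 12 0 0 0 0 255;0.5 12 0 0 0 0 255")

```text
time: 30.52
position: [0.502, 0.334, 0.0312]
tool_rot: [2.27, 2.171, -0.002]
ft_force: [1.5, -3.4, 2.0]
grip_width: 0.007
grip_force: 1.4
```

Request:
move_arm(increments="0.5 10 0 0 0 0 255;0.5 8 0 0 0 0 255;0.5 6 0 0 0 0 255;0 4 0 0 0 0 255;0 3 0 0 0 0 255;0 0 0 0 0 0 255;0 0 0 0 0 0 255;0 0 0 0 0 0 255")

```text
time: 31.18
position: [0.5021, 0.3643, 0.03]
tool_rot: [-2.268, -2.17, 0.003]
ft_force: [-0.1, -0.6, 0.4]
grip_width: 0.002
grip_force: 0.0
```

Request:
move_arm(increments="0 2 0 0 0 0 255;0 2 0 0 0 0 255;0 2 0 0 0 0 255;0 2 0 0 0 0 255;0 1 0 0 0 0 255;0 0 0 0 0 0 255;0 0 0 0 0 0 255;0 0 0 0 0 0 255")

```text
time: 31.85
position: [0.5026, 0.3709, 0.0299]
tool_rot: [2.27, 2.17, -0.009]
ft_force: [-1.4, -6.3, 3.5]
grip_width: 0.007
grip_force: 3.2
```

Request:
move_arm(increments="0 -10 0 0 0 0 255;0 -10 0 0 0 0 255;0 -10 15 0 0 0 255;0 -15 30 0 0 0 255;0 -15 35 0 0 0 120;0 -15 35 0 0 0 120;0 -25 35 0 0 0 120;2 -25 35 0 0 0 120")

```text
time: 32.52
position: [0.5035, 0.2496, 0.2143]
tool_rot: [-2.266, -2.173, 0.002]
ft_force: [0.4, -0.1, 0.7]
grip_width: 0.225
grip_force: 0.0
```

Request:
move_arm(increments="1 -30 35 0 0 0 120;1 -33 0 0 0 0 120;1 -33 0 0 0 0 120;1 -33 0 0 0 0 120;1 -33 0 0 0 0 120;1 -33 0 0 0 0 120;1 -33 0 0 0 0 120;1 -33 0 0 0 0 120")

```text
time: 33.18
position: [0.512, -0.0102, 0.2446]
tool_rot: [-2.27, -2.171, 0.003]
ft_force: [0.3, 0.1, -0.2]
grip_width: 0.524
grip_force: 0.0
```

Request:
move_arm(increments="1 -33 0 0 0 0 120;1 -33 0 0 0 0 120;1 -33 0 0 0 0 120;1 -20 0 0 0 0 120;1 -10 0 0 0 0 120;0 -9.5 0 0 0 0 120;0 0 0 0 0 0 120;0 0 0 0 0 0 120")

```text
time: 33.85
position: [0.5174, -0.1455, 0.2445]
tool_rot: [-2.267, -2.172, 0.002]
ft_force: [-0.5, 1.1, -0.8]
grip_width: 0.528
grip_force: 0.0
```

```bash
cat > m.py <<'E'
from h import *
p=ctrl.get_image("top");w=cloud(p);z=w[...,2];f=p["frame"].astype(int)
def ax(n,m):
    q=w[m&np.isfinite(z)];c=q.mean(0);r=cv2.minAreaRect((q[:,:2]*1000).astype(np.float32));print(n,len(q),c.round(4),np.round(r[0],1),np.round(r[1],1),round(r[2],1))
for n,c in dict(A=(.63,.05),B=(.46,.04)).items():
    m=(np.hypot(w[...,0]-c[0],w[...,1]-c[1])<.09)
    g=m&(z>.028)&(z<.046); 
    if g.sum()<20: print(n,"no grip");continue
    gc=w[g].mean(0)
    a=(np.hypot(w[...,0]-gc[0],w[...,1]-gc[1])<.1)&(z>.003)&(z<.012)&(f.min(-1)>120)
    d=w[a].mean(0)-gc;print(n,"grip",gc.round(4),"yaw",np.degrees(np.arctan2(d[1],d[0])).round(1),a.sum())
y=w[...,1];x=w[...,0]
for n,yc in(("k1",-.151),("k2",-.346)):
    b=(abs(y-yc)<.06)&(abs(x-.53)<.11)
    ax(n+" cap",b&(z>.178)&(z<.2)&(f.min(-1)>120)) if (b&(z>.178)&(z<.2)).sum()>20 else 0
    t=b&(z>.155)&(z<.172)
    if t.sum()>50: ax(n+" top",t)
# dishes / tray
h=(z>.04)&(z<.06)&(f.max(-1)<90)&(abs(x-.5)<.08)&(abs(y-.385)<.03)
if h.sum(): print("handle",w[h].mean(0).round(4))
s=ctrl.get_state();print(s["time"],s["position"],s["tool_rot"],s["grip_width"])
E
python3 m.py
```

```text
A grip [0.6065 0.05   0.0401] yaw 4.2 623
B grip [0.4374 0.0405 0.0398] yaw -5.4 639
k1 cap 163 [ 0.5181 -0.1492  0.186 ] [ 518.2 -148.6] [29.1 34.1] 85.1
k1 top 507 [ 0.5194 -0.1387  0.1645] [ 518.2 -150.4] [77.3 65.3] 86.5
handle [0.5006 0.3863 0.05  ]
33.9 [ 0.51749823 -0.14490096  0.24457981] [-2.26591472e+00 -2.17314705e+00  2.00367692e-03] 0.5310328326962848
```

Request:
move_arm(increments="0 0.5 -20 0 0 0 120;0 0 -20 0 0 0 120;0 0 -20 0 0 0 120;0 0 -8 0 0 0 120;0 0 -4.5 0 0 0 120;0 0 0 0 0 0 120;7.5 0 1.3 0 2.5 0 120;7.6 0 0.9 0 2.5 0 120")

```text
time: 34.57
position: [0.5323, -0.147, 0.1759]
tool_rot: [-2.226, -2.127, 0.104]
ft_force: [0.3, -0.2, -0.3]
grip_width: 0.529
grip_force: 0.5
```

Request:
move_arm(increments="7.6 0 0.6 0 2.5 0 120;7.6 0 0.2 0 2.5 0 120;7.6 0 0 0 2.5 0 120;7.6 0 -0.5 0 2.5 0 120;7.6 0 -0.8 0 2.5 0 120;7.5 0 -1 0 2.5 0 120;0 0 0 0 0 0 120;0 0 0 0 0 0 120")

```text
time: 35.23
position: [0.5789, -0.1456, 0.1728]
tool_rot: [-2.077, -1.989, 0.366]
ft_force: [-0.3, -0.4, -0.1]
grip_width: 0.527
grip_force: 0.0
```

Request:
move_arm(increments="7.5 0 -1.4 0 2.5 0 120;7.4 0 -1.7 0 2.5 0 120;6 0 -1.6 0 2 0 120;0 0 0 0 0 0 120;0 0 0 0 0 0 120;0 0 0 0 0 0 60;0 0 0 0 0 0 0;0 0 0 0 0 0 0")

```text
time: 35.9
position: [0.5984, -0.1468, 0.1692]
tool_rot: [-2.006, -1.918, 0.483]
ft_force: [0.5, 0.5, 0.3]
grip_width: 0.679
grip_force: 0.0
```

Request:
move_arm(increments="0 0 0 0 0 0 0;10 0 20 0 0 0 0;10 0 20 0 0 0 0;5 0 25 0 -3 0 0;0 0 20 0 -4 0 0;0 0 0 0 -6 0 0;0 0 0 0 -7 0 0;0 0 0 0 -7 0 0")

```text
time: 36.57
position: [0.6248, -0.1459, 0.254]
tool_rot: [2.267, 2.169, 0.005]
ft_force: [0.2, -0.3, 1.8]
grip_width: 1.002
grip_force: 0.0
```

```bash
python3 - <<'E'
from h import *
q=ctrl.get_image("scene");save(q,"s1",(60,150,300,330),3);s=ctrl.get_state();print(s["position"],s["tool_rot"])
E
```

```text
[ 0.6186114  -0.1469731   0.25195828] [ 2.26604786  2.16672379 -0.0038464 ]
```

View pics/s1.png

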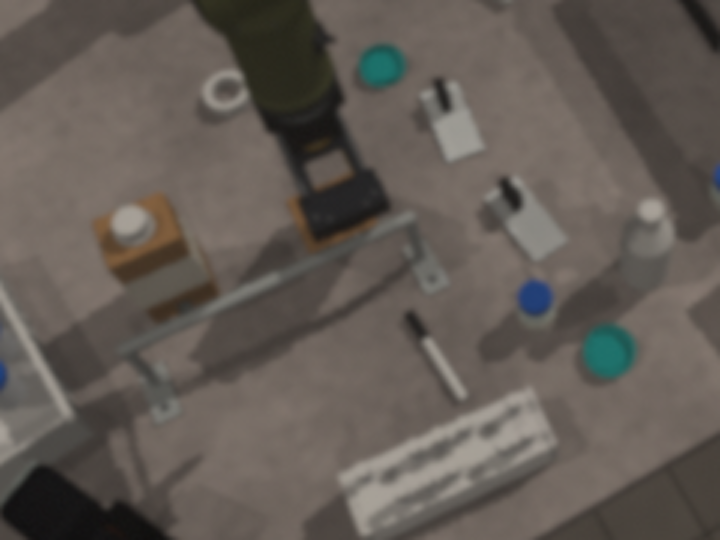

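Scene crop: pack 1, at (340,205), leans on the rail. Pack 2, at (140,230), is still upright.

Request:
move_arm(increments="-13 -25 0 0 0 0 120;-13 -25 0 0 0 0 120;-13 -25 0 0 0 0 120;-13 -25 0 0 0 0 120;-13 -25 0 0 0 0 120;-13 -25 0 0 0 0 120;-13 -25 0 0 0 0 120;-13 -25 0 0 0 0 120")

```text
time: 37.28
position: [0.5186, -0.3475, 0.2534]
tool_rot: [-2.269, -2.17, 0.004]
ft_force: [-0.2, -0.6, 0.1]
grip_width: 0.554
grip_force: 0.0
```

Request:
move_arm(increments="0 0 0 0 0 0 120;0 0 0 0 0 0 120;0 0 0 0 0 0 120;0 0 0 0 0 0 120;0 0 0 0 0 0 120;0 0 0 0 0 0 120;0 0 0 0 0 0 120;0 0 0 0 0 0 120")

```text
time: 37.95
position: [0.52, -0.3459, 0.253]
tool_rot: [-2.268, -2.172, 0.003]
ft_force: [-0.1, -0.0, 0.3]
grip_width: 0.533
grip_force: 0.0
```

```bash
python3 m.py
```

```text
A grip [0.6068 0.05   0.0399] yaw 13.8 604
B grip [0.4372 0.0406 0.0399] yaw -7.7 569
k1 cap 110 [ 0.6019 -0.1534  0.1827] [ 602.1 -155.4] [25.3 33.5] 13.4
k1 top 417 [ 0.581  -0.1501  0.1646] [ 585.2 -154.7] [81.1 55.3] 87.4
k2 cap 186 [ 0.514  -0.3447  0.1863] [ 514.2 -345.8] [33.6 35.2] 34.1
k2 top 651 [ 0.5137 -0.3406  0.1646] [ 514.3 -346.9] [82.5 62.8] 89.5
handle [0.5009 0.3863 0.0501]
38.0 [ 0.51993801 -0.34606673  0.25299661] [-2.26814672 -2.17116775  0.00310424] 0.5287877317251065
```

Request:
move_arm(increments="-3 0 -20 0 0 0 120;-3 0 -25 0 0 0 120;0 0 -20 0 0 0 120;0 0 -10 0 0 0 120;0 0 -6 0 0 0 120;0 0 0 0 0 0 120;7.5 0 1.3 0 2.5 0 120;7.6 0 0.9 0 2.5 0 120")

```text
time: 38.67
position: [0.5283, -0.348, 0.176]
tool_rot: [-2.228, -2.125, 0.104]
ft_force: [-0.7, -0.6, 0.6]
grip_width: 0.532
grip_force: 0.3
```

Request:
move_arm(increments="7.6 0 0.6 0 2.5 0 120;7.6 0 0.2 0 2.5 0 120;7.6 0 0 0 2.5 0 120;7.6 0 -0.5 0 2.5 0 120;7.6 0 -0.8 0 2.5 0 120;7.5 0 -1 0 2.5 0 120;0 0 0 0 0 0 120;0 0 0 0 0 0 120")

```text
time: 39.33
position: [0.5758, -0.3455, 0.1726]
tool_rot: [-2.077, -1.99, 0.366]
ft_force: [-0.4, 1.2, -0.6]
grip_width: 0.529
grip_force: 0.0
```

Request:
move_arm(increments="7.5 0 -1.4 0 2.5 0 120;7.4 0 -1.7 0 2.5 0 120;6 0 -1.6 0 2 0 120;0 0 0 0 0 0 120;0 0 0 0 0 0 120;0 0 0 0 0 0 60;0 0 0 0 0 0 0;0 0 0 0 0 0 0")

```text
time: 40.0
position: [0.5946, -0.3473, 0.1694]
tool_rot: [-2.007, -1.917, 0.483]
ft_force: [0.5, -0.7, 0.2]
grip_width: 0.672
grip_force: 0.0
```

Request:
move_arm(increments="0 0 0 0 0 0 0;10 0 20 0 0 0 0;10 0 20 0 0 0 0;5 0 25 0 -3 0 0;0 0 20 0 -4 0 0;0 0 0 0 -6 0 0;0 0 0 0 -7 0 0;0 0 0 0 -7 0 0")

```text
time: 40.67
position: [0.6213, -0.3459, 0.2545]
tool_rot: [2.266, 2.169, 0.004]
ft_force: [-0.1, -0.2, 0.2]
grip_width: 0.995
grip_force: 0.0
```

Request:
move_arm(increments="-11.5 24.2 0 0 0 -5.9 0;-11.5 24.2 0 0 0 -5.9 0;-11.5 24.2 0 0 0 -5.9 0;-11.5 24.2 0 0 0 -5.9 0;-11.5 24.2 0 0 0 -5.9 0;-11.5 24.2 0 0 0 -5.9 0;-11.5 24.2 0 0 0 -5.9 0;-11.5 24.2 0 0 0 -5.9 0")

```text
time: 41.33
position: [0.5272, -0.1518, 0.2533]
tool_rot: [-2.952, -1.073, 0.002]
ft_force: [0.5, 0.6, 1.1]
grip_width: 1.0
grip_force: 0.0
```

Request:
move_arm(increments="-11.5 24.2 0 0 0 -5.9 60;-11.5 24.2 0 0 0 -5.9 60;-11.5 24.2 0 0 0 -5.9 60;-11.5 24.2 -10 0 0 -5.9 60;-11.5 24.2 -20 0 0 -5.9 60;-11.5 24.2 -20 0 0 -5.9 60;-11.5 24.2 -25 0 0 -5.9 60;-11.5 24.2 -25 0 0 -5.9 60")

```text
time: 42.0
position: [0.4356, 0.0415, 0.1525]
tool_rot: [-3.135, 0.199, -0.003]
ft_force: [1.0, 0.7, 0.0]
grip_width: 0.767
grip_force: 0.0
```

Request:
move_arm(increments="0 0 0 0 0 0 60;0 0 0 0 0 0 60;0 0 0 0 0 0 60;0 0 0 0 0 0 60;0 0 0 0 0 0 60;0 0 0 0 0 0 60;0 0 0 0 0 0 60;0 0 0 0 0 0 60")

```text
time: 42.67
position: [0.4366, 0.0405, 0.1532]
tool_rot: [-3.133, 0.191, -0.0]
ft_force: [0.5, 0.7, 0.2]
grip_width: 0.769
grip_force: 0.0
```

```bash
python3 - <<'E'
from h import *
p=ctrl.get_image("wrist");w=cloud(p);z=w[...,2];f=p["frame"].astype(int);s=ctrl.get_state();print(s["time"],s["position"],s["tool_rot"])
save(p,"w5")
g=(z>.03)&(z<.05)&(f.max(-1)<80)&(np.hypot(w[...,0]-.437,w[...,1]-.04)<.05)
print(g.sum(),w[g].mean(0) if g.any() else 0, cv2.minAreaRect((w[g][:,:2]*1000).astype(np.float32)) if g.any() else 0)
E
python3 m.py
```

```text
42.7167 [0.4364594  0.04060091 0.15312158] [-3.13304341e+00  1.90421497e-01 -2.06477389e-04]
393 [0.43932539 0.03948041 0.04156423] ((438.16510009765625, 39.43757629394531), (11.363077163696289, 33.89906311035156), 83.0496597290039)
A grip [0.607  0.0501 0.0398] yaw 3.7 630
B no grip
k1 cap 128 [ 0.6011 -0.1535  0.1823] [ 602.5 -153.3] [33.2 28.8] 65.5
k1 top 405 [ 0.5803 -0.1511  0.1647] [ 589.4 -154. ] [79.9 63.7] 89.6
k2 cap 122 [ 0.5957 -0.3468  0.1832] [ 595.1 -347.2] [34.6 28.7] 82.5
k2 top 426 [ 0.5768 -0.3404  0.1645] [ 585.6 -348. ] [82.4 64.2] 89.2
handle [0.5003 0.3864 0.05  ]
42.7667 [0.43637456 0.04067525 0.15305351] [-3.13305639e+00  1.90293085e-01  3.51828875e-05] 0.7683949326339319
```

View pics/w5.png

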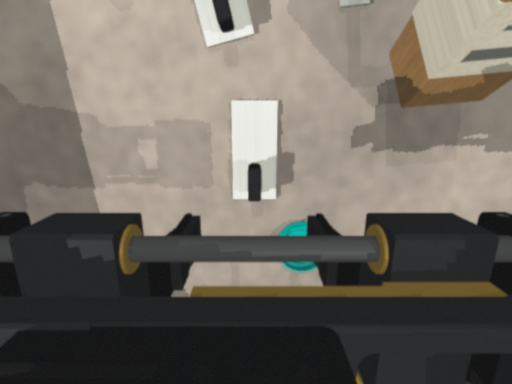

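Wrist view: plate B's grip at (255,182) is in line with the tool, with the toe up at (255,100).

Request:
move_arm(increments="1.5 -0.5 -25 0 0 0 60;0 0 -30 0 0 0 60;0 0 -30 0 0 0 60;0 0 -30 0 0 0 60;0 0 -15 0 0 0 60;0 0 -8 0 0 0 60;0 0 -3 0 0 0 120;0 0 0 0 0 0 255", grip_force=30)

```text
time: 43.43
position: [0.4379, 0.0405, 0.012]
tool_rot: [-3.133, 0.19, 0.001]
ft_force: [0.3, 0.4, -0.0]
grip_width: 0.681
grip_force: 0.0
```

Request:
move_arm(increments="0 0 0 0 0 0 255;0 0 0 0 0 0 255;0 0 0 0 0 0 255;0 0 0 0 0 0 255;0 0 0 0 0 0 255;0 0 0 0 0 0 255;0 0 0 0 0 0 255;0 0 0 0 0 0 255")

```text
time: 44.1
position: [0.4378, 0.0402, 0.0121]
tool_rot: [-3.133, 0.19, -0.0]
ft_force: [0.0, -0.4, 2.0]
grip_width: 0.159
grip_force: 30.0
```

Request:
move_arm(increments="0 0 3 0 0 0 255;0 0 3 0 0 0 255;-2.5 -14 0 0 0 0.6 255;-4 -25 0 0 0 0.9 255;-4 -25 0 0 0 1 255;-4 -25 0 0 0 1 255;-4 -25 0 0 0 1 255;-4 -25 0 0 0 1 255")

```text
time: 44.77
position: [0.4149, -0.0998, 0.0182]
tool_rot: [-3.139, 0.038, 0.0]
ft_force: [0.5, 0.3, -1.4]
grip_width: 0.16
grip_force: 30.0
```

Request:
move_arm(increments="-1.5 -27 0 0 0 0 255;-1.5 -30 0 0 0 0 255;-1.5 -30 0 0 0 0 255;-1.5 -30 0 0 0 0 255;-1.5 -30 0 0 0 0 255;-1.5 -30 0 0 0 0 255;-1 -30 0 0 0 0 255;-1 -25 0 0 0 0 255")

```text
time: 45.43
position: [0.4037, -0.3332, 0.0181]
tool_rot: [-3.139, 0.042, 0.0]
ft_force: [0.2, 0.1, -1.2]
grip_width: 0.16
grip_force: 30.0
```

Request:
move_arm(increments="0 -15 0 0 0 0 255;0 0 0 0 0 0 255;0 0 0 0 0 0 255;0 0 0 0 0 0 255;0 0 0 0 0 0 255;0 0 0 0 0 0 255;0 0 0 0 0 0 255;0 0 0 0 0 0 255")

```text
time: 46.1
position: [0.4045, -0.3451, 0.0181]
tool_rot: [-3.139, 0.038, 0.0]
ft_force: [0.7, 0.0, -0.9]
grip_width: 0.163
grip_force: 30.0
```

```bash
python3 - <<'E'
from h import *
p=ctrl.get_image("wrist");s=ctrl.get_state();print(s["time"],s["position"],s["tool_rot"],s["grip_width"]);save(p,"w6",None,1.2)
E
python3 m.py
```

```text
46.15 [ 0.40440531 -0.34532001  0.01809609] [-3.13895696e+00  3.82025239e-02  2.83801197e-04] 0.1583199742421369
A grip [0.6067 0.0499 0.0393] yaw 11.2 564
B no grip
k1 cap 122 [ 0.6002 -0.1534  0.1828] [ 600.8 -155. ] [35.2 27.7] 88.5
k1 top 419 [ 0.5807 -0.1495  0.1648] [ 585.  -154.2] [79.9 56.1] 87.6
k2 cap 123 [ 0.5963 -0.3466  0.183 ] [ 597.4 -347.8] [33.7 28.6] 86.5
k2 top 434 [ 0.5715 -0.3388  0.1643] [ 513.6 -342.7] [ 81.8 193.5] 85.8
handle [0.5006 0.3862 0.0499]
46.2 [ 0.40436132 -0.34542962  0.01808578] [-3.13891617e+00  3.84735594e-02  2.93418345e-04] 0.15780122711208475
```

View pics/w6.png

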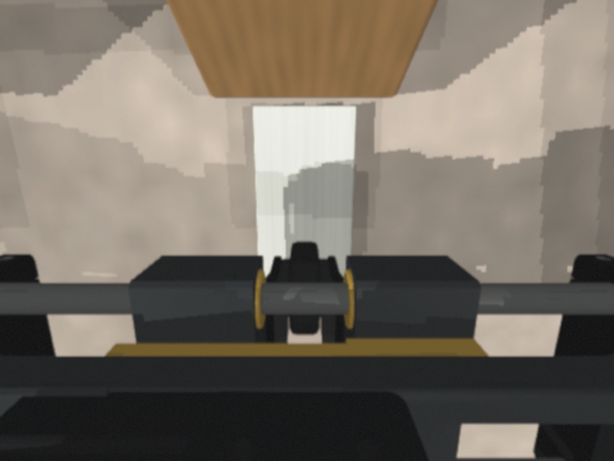

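Wrist view: the plate is centred in front of pack 2, toe at row 105, just short of the front edge at row 97. I insert it now.

Request:
move_arm(increments="4 -0.5 0 0 0 0 255;4 -0.5 0 0 0 0 255;4.5 0 0 0 0 0 255;0 0 -3 0 0 0 255;0 0 -2.5 0 0 0 255;0 0 -1 0 0 0 255;0 0 0 0 0 0 200;0 0 0 0 0 0 180")

```text
time: 46.87
position: [0.4168, -0.3468, 0.0115]
tool_rot: [-3.139, 0.039, 0.0]
ft_force: [1.1, -0.1, 0.3]
grip_width: 0.223
grip_force: 0.0
```

Request:
move_arm(increments="0 0 0 0 0 0 180;0 0 0 0 0 0 180;0 0 5 0 0 0 180;0 0 15 0 0 0 180;0 0 25 0 0 0 180;0 0 30 0 0 0 180;0 0 35 0 0 0 120;0 0 35 0 0 0 80")

```text
time: 47.53
position: [0.4164, -0.3462, 0.1579]
tool_rot: [-3.138, 0.039, 0.001]
ft_force: [0.4, -0.4, 0.4]
grip_width: 0.376
grip_force: 0.0
```

Request:
move_arm(increments="0 0 30 0 0 6 80;0 0 35 0 0 6 80;10 0 30 0 0 6 80;20 0 0 0 0 6 80;20 0 0 0 0 6 80;20 0 0 0 0 6 80;20 0 0 0 0 6 80;20 0 0 0 0 6 80")

```text
time: 48.2
position: [0.5275, -0.3468, 0.2518]
tool_rot: [-2.881, -1.248, 0.002]
ft_force: [-0.2, -0.3, 0.1]
grip_width: 0.686
grip_force: 0.0
```

Request:
move_arm(increments="20 0 0 0 0 6 80;20 0 0 0 0 6 80;20 0 0 0 0 6 80;20 0 0 0 0 6 80;16 0 0 0 0 6 80;0 0 0 0 0 6 80;0 0 0 0 0 5.5 80;0 0 0 0 0 0 80")

```text
time: 48.87
position: [0.6229, -0.3464, 0.2511]
tool_rot: [-2.254, -2.185, 0.002]
ft_force: [0.9, 0.4, 0.1]
grip_width: 0.685
grip_force: 0.0
```

Request:
move_arm(increments="0 0 0 0 6.5 0 80;0 0 0 0 6.5 0 80;0 0 0 0 7 0 80;0 0 0 0 7 0 80;0 0 0 0 0 0 80;0 0 0 0 0 0 80;0 0 0 0 0 0 80;0 0 0 0 0 0 80")

```text
time: 49.53
position: [0.6197, -0.3474, 0.2442]
tool_rot: [-2.035, -1.965, 0.4]
ft_force: [-1.0, 0.4, 0.7]
grip_width: 0.686
grip_force: 0.0
```

```bash
python3 - <<'E'
from h import *
s=ctrl.get_state();print(s["time"],s["position"],s["tool_rot"],s["grip_width"],(R.from_rotvec(s["tool_rot"]).as_matrix()).round(3).tolist())
q=ctrl.get_image("top");w=cloud(q);z=w[...,2];f=q["frame"].astype(int)
g=(z>.03)&(z<.048)&(f.max(-1)<90)&(np.hypot(w[...,0]-.417,w[...,1]+.346)<.04);print("plategrip",g.sum(),w[g].mean(0))
E
```

```text
49.5333 [ 0.61971131 -0.34738089  0.24423652] [-2.03471556 -1.96520895  0.39981242] 0.6864518241717916 [[0.034, 0.921, -0.389], [0.999, -0.032, 0.011], [-0.002, -0.389, -0.921]]
plategrip 75 [ 0.41796602 -0.34421174  0.03868687]
```

Request:
move_arm(increments="7 0 0 0 0 0 80;-6.2 0 -14.8 0 0 0 80;-6.2 0 -14.8 0 0 0 80;-6.2 0 -14.8 0 0 0 80;-6.2 0 -14.8 0 0 0 80;-6.2 0 -14.8 0 0 0 80;0 0 0 0 0 0 120;0 0 0 0 0 0 120")

```text
time: 50.25
position: [0.595, -0.3481, 0.1687]
tool_rot: [-2.033, -1.962, 0.403]
ft_force: [1.1, 0.0, 1.0]
grip_width: 0.609
grip_force: 0.0
```

```bash
python3 - <<'E'
from h import *
s=ctrl.get_state();print(s["time"],s["position"],s["grip_width"],s["joint_positions"],s["ft_force"],(R.from_rotvec(s["tool_rot"]).as_matrix()).round(3)[:,2])
q=ctrl.get_image("scene");save(q,"s2",(70,170,250,320),4)
E
```

```text
50.25 [ 0.59498074 -0.34812171  0.16865782] 0.6088064533614613 [ 0.70857291  0.80291371 -0.5879661   0.99260178  0.49138536  1.84435526
  0.19234878] [1.05876706 0.01165726 0.98982389] [-0.392  0.012 -0.92 ]
```

View pics/s2.png

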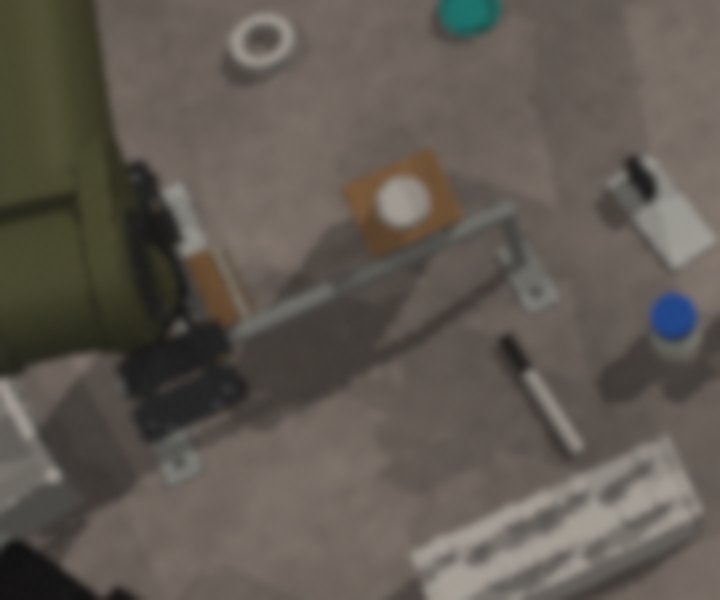

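Request:
move_arm(increments="0 0 0 0 0 0 120;-5 0 0.8 0 -1.3 0 120;-5 0 0.8 0 -1.3 0 120;-5 0 0.8 0 -1.3 0 120;-5 0 0.7 0 -1.3 0 120;-5 0 0.7 0 -1.3 0 120;-5 0 0.6 0 -1.3 0 120;-5 0 0.6 0 -1.3 0 120")

```text
time: 50.97
position: [0.5613, -0.3476, 0.1738]
tool_rot: [-2.124, -2.055, 0.248]
ft_force: [0.9, 0.8, -1.4]
grip_width: 0.526
grip_force: 0.0
```

Request:
move_arm(increments="-5 0 0.5 0 -1.3 0 120;-5 0 0.4 0 -1.3 0 120;-5 0 0.2 0 -1.3 0 120;-5 0 0.2 0 -1.3 0 120;-3 0 0 0 -1.3 0 120;-2 0 0 0 0 0 120;0 0 0 0 0 0 120;0 0 0 0 0 0 120")

```text
time: 51.63
position: [0.5362, -0.3478, 0.1743]
tool_rot: [-2.185, -2.114, 0.132]
ft_force: [0.1, -0.1, 0.6]
grip_width: 0.528
grip_force: 0.0
```

Request:
move_arm(increments="0 0 0 0 0 0 60;0 0 0 0 0 0 0;0 0 0 0 0 0 0;2 0 12 0 0 0 0;2 0 20 0 0 0 0;2 0 25 0 0 0 0;0 0 20 0 -4 0 0;0 0 0 0 -3.4 0 0")

```text
time: 52.3
position: [0.5453, -0.3475, 0.256]
tool_rot: [-2.254, -2.187, -0.017]
ft_force: [0.7, -0.1, 0.9]
grip_width: 0.983
grip_force: 0.0
```

Request:
move_arm(increments="4.4 24.9 0 0 0 -5.2 0;4.4 24.9 0 0 0 -5.2 0;4.4 24.9 0 0 0 -5.2 0;4.4 24.9 0 0 0 -5.2 0;4.4 24.9 0 0 0 -5.2 0;4.4 24.9 0 0 0 -5.2 0;4.4 24.9 0 0 0 -5.2 0;4.4 24.9 0 0 0 -5.2 0")

```text
time: 52.97
position: [0.5772, -0.1471, 0.2516]
tool_rot: [-2.882, -1.233, -0.015]
ft_force: [-0.0, 0.5, -0.5]
grip_width: 0.998
grip_force: 0.0
```

Request:
move_arm(increments="4.4 24.9 0 0 0 -5.2 60;4.4 24.9 0 0 0 -5.2 60;4.4 24.9 0 0 0 -5.2 60;4.4 24.9 0 0 0 -5.2 60;4.4 24.9 -20 0 0 -5.2 60;4.4 24.9 -20 0 0 -5.2 60;4 24.9 -25 0 0 -5.2 60;0 24.9 -30 0 0 -5.2 60")

```text
time: 53.63
position: [0.6091, 0.0523, 0.1569]
tool_rot: [-3.135, -0.129, -0.024]
ft_force: [0.7, 0.2, -0.4]
grip_width: 0.769
grip_force: 0.0
```

Request:
move_arm(increments="0 0 0 0 0 0 60;0 0 0 0 0 0 60;0 0 0 0 0 0 60;0 0 0 0 0 0 60;0 0 0 0 0 0 60;0 0 0 0 0 0 60;0 0 0 0 0 0 60;0 0 0 0 0 0 60")

```text
time: 54.3
position: [0.6074, 0.05, 0.1559]
tool_rot: [-3.135, -0.134, -0.018]
ft_force: [0.8, 0.0, 0.5]
grip_width: 0.764
grip_force: 0.0
```

```bash
cat > g.py <<'E'
from h import *
import sys
cx,cy=map(float,sys.argv[1:3])
p=ctrl.get_image("wrist");w=cloud(p);z=w[...,2];f=p["frame"].astype(int);s=ctrl.get_state();M=R.from_rotvec(s["tool_rot"]).as_matrix()
print(s["position"],"yaw_x",np.degrees(np.arctan2(M[1,0],M[0,0])).round(1))
g=(z>.03)&(z<.05)&(f.max(-1)<80)&(np.hypot(w[...,0]-cx,w[...,1]-cy)<.05)
if g.any(): print(g.sum(),w[g].mean(0).round(4),cv2.minAreaRect((w[g][:,:2]*1000).astype(np.float32)))
E
python3 g.py .607 .05; python3 m.py; python3 - <<'E'
from h import *
# tilt of pack2 from top/scene views: fit plane to top face & front face
for n in("top","scene"):
    q=ctrl.get_image(n);w=cloud(q);f=q["frame"].astype(int)
    b=(abs(w[...,1]+.346)<.034)&(abs(w[...,0]-.535)<.05)&(w[...,2]>.155)&(w[...,2]<.18)&(f[...,0]-f[...,2]>25)
    P=w[b];c=np.median(P,0);
    for _ in range(4):
        A=np.c_[P-c];u,s,v=np.linalg.svd(A-A.mean(0),full_matrices=False);d=abs((A-A.mean(0))@v[2]);P=P[d<max(.0015,np.percentile(d,85))]
    nn=v[2]*np.sign(v[2][2]);print(n,len(P),P.mean(0).round(4),"tilt",np.degrees(np.arccos(nn[2])).round(1),nn.round(3))
E
```

```text
[0.60725568 0.05011686 0.15576579] yaw_x 4.9
385 [0.6096 0.0502 0.0415] ((608.36083984375, 50.331668853759766), (33.62023162841797, 11.453927993774414), 5.115593910217285)
A grip [0.5943 0.0488 0.0397] yaw -166.6 150
B no grip
k1 cap 113 [ 0.6007 -0.1549  0.1829] [ 600.9 -154.3] [32.9 29.7] 72.4
k1 top 160 [ 0.5799 -0.1798  0.1654] [ 589. -174.] [38.9 63.2] 86.7
k2 cap 156 [ 0.5392 -0.3465  0.1895] [ 539.  -346.9] [32.3 32.6] 85.7
k2 top 616 [ 0.5337 -0.3398  0.1664] [ 535.4 -346.4] [81.1 66. ] 88.4
handle [0.4995 0.3864 0.05  ]
54.4 [0.60719136 0.05027651 0.155615  ] [-3.1349062  -0.13476567 -0.01757514] 0.7630508153855834
top 280 [ 0.5329 -0.3421  0.168 ] tilt 7.1 [0.124 0.003 0.992]
scene 146 [ 0.5406 -0.3455  0.1668] tilt 8.3 [ 0.144 -0.008  0.99 ]
```

Pack 2 now leans back about 7.5°. Next is plate A.

Request:
move_arm(increments="1 0 -25 0 0 0 60;0 0 -30 0 0 0 60;0 0 -30 0 0 0 60;0 0 -30 0 0 0 60;0 0 -18 0 0 0 60;0 0 -8 0 0 0 60;0 0 -2.5 0 0 0 120;0 0 0 0 0 0 255")

```text
time: 55.17
position: [0.6083, 0.0508, 0.0121]
tool_rot: [-3.134, -0.136, -0.017]
ft_force: [-0.5, -0.0, 0.6]
grip_width: 0.684
grip_force: 0.0
```

Request:
move_arm(increments="0 0 0 0 0 0 255;0 0 0 0 0 0 255;0 0 0 0 0 0 255;0 0 0 0 0 0 255;0 0 0 0 0 0 255;0 0 0 0 0 0 255;0 0 3 0 0 0 255;0 0 3 0 0 0 255")

```text
time: 55.83
position: [0.6078, 0.0505, 0.0179]
tool_rot: [-3.135, -0.135, -0.016]
ft_force: [0.5, 0.4, -1.1]
grip_width: 0.157
grip_force: 29.9
```

Request:
move_arm(increments="-12 0 0 0 0 0 255;-22 0 0 0 0 -1 255;-25 -3 0 0 0 -1 255;-25 -3 0 0 0 -1 255;-25 -3 0 0 0 -1 255;-25 -3 0 0 0 -1 255;-24 -4 0 0 0 -1 255;-20 -4 0 0 0 -1 255")

```text
time: 56.5
position: [0.428, 0.0304, 0.0177]
tool_rot: [-3.138, 0.057, -0.016]
ft_force: [0.0, 0.9, -1.5]
grip_width: 0.156
grip_force: 29.9
```

Request:
move_arm(increments="0 -20 0 0 0 0 255;0 -30 0 0 0 0 255;0 -30 0 0 0 0 255;-5 -25 0 0 0 0 255;-6 -25 0 0 0 0 255;-6 -25 0 0 0 0 255;-5 -20 0 0 0 0 255;-3 -7 0 0 0 0 255")

```text
time: 57.17
position: [0.4043, -0.1545, 0.0182]
tool_rot: [-3.139, 0.062, -0.018]
ft_force: [-0.0, -0.1, -0.8]
grip_width: 0.158
grip_force: 29.9
```

Request:
move_arm(increments="0 0 0 0 0 0 255;0 0 0 0 0 0 255;0 0 0 0 0 0 255;0 0 0 0 0 0 255;0 0 0 0 0 0 255;0 0 0 0 0 0 255;0 0 0 0 0 0 255;0 0 0 0 0 0 255")

```text
time: 57.83
position: [0.4052, -0.1511, 0.0179]
tool_rot: [-3.138, 0.055, -0.017]
ft_force: [0.3, -0.3, -0.7]
grip_width: 0.156
grip_force: 29.9
```

```bash
python3 m.py;python3 g.py .41 -.15
```

```text
A no grip
B no grip
k1 cap 118 [ 0.6003 -0.1534  0.1829] [ 601.3 -152.6] [34.5 27.2] 67.5
k1 top 422 [ 0.5781 -0.1499  0.1645] [ 519.6 -149.3] [ 81.4 202.5] 85.9
k2 cap 199 [ 0.5377 -0.3447  0.1881] [ 538.5 -346.6] [33.5 36.1] 47.4
k2 top 603 [ 0.5339 -0.3398  0.1667] [ 535.3 -347.1] [82.2 65.8] 88.4
handle [0.5002 0.3864 0.0502]
57.8833 [ 0.4051928  -0.15127591  0.01793461] [-3.13786795  0.05566596 -0.01756377] 0.16069884575832963
[ 0.40515684 -0.15134691  0.01791813] yaw_x -2.0
1474 [ 0.4116 -0.1517  0.0427] ((406.7734375, -154.84902954101562), (35.218040466308594, 30.42922019958496), 19.999914169311523)
```

Request:
move_arm(increments="4 -1 0 0 0 0 255;5 0 0 0 0 0 255;6.5 0 0 0 0 0 255;0 0 -3 0 0 0 255;0 0 -2.5 0 0 0 255;0 0 -1 0 0 0 255;0 0 0 0 0 0 200;0 0 0 0 0 0 180")

```text
time: 58.6
position: [0.4213, -0.1525, 0.0118]
tool_rot: [-3.138, 0.056, -0.019]
ft_force: [0.7, 0.3, -0.5]
grip_width: 0.224
grip_force: 0.0
```

Request:
move_arm(increments="0 0 0 0 0 0 180;0 0 0 0 0 0 180;0 0 5 0 0 0 180;0 0 15 0 0 0 180;0 0 25 0 0 0 180;0 0 30 0 0 0 180;0 0 35 0 0 0 120;0 0 35 0 0 0 80")

```text
time: 59.27
position: [0.4199, -0.152, 0.1577]
tool_rot: [-3.137, 0.056, -0.016]
ft_force: [0.8, -0.1, -0.6]
grip_width: 0.373
grip_force: 0.0
```

Request:
move_arm(increments="0 0 30 0 0 6 80;0 0 35 0 0 6 80;10 0 30 0 0 6 80;20 0 0 0 0 6 80;20 0 0 0 0 6 80;20 0 0 0 0 6 80;20 0 0 0 0 6 80;20 0 0 0 0 6 80")

```text
time: 59.93
position: [0.5313, -0.1525, 0.2515]
tool_rot: [-2.882, -1.23, -0.014]
ft_force: [0.4, -0.5, 1.3]
grip_width: 0.689
grip_force: 0.0
```

Request:
move_arm(increments="20 0 0 0 0 6 80;20 0 0 0 0 6 80;20 0 0 0 0 6 80;20 0 0 0 0 6 80;19 0 0 0 0 6 80;0 0 0 0 0 6 80;0 0 0 0 0 5.5 80;0 0 0 0 0 0 80")

```text
time: 60.6
position: [0.6297, -0.1523, 0.2508]
tool_rot: [-2.259, -2.166, -0.009]
ft_force: [-0.3, 0.4, -0.2]
grip_width: 0.682
grip_force: 0.0
```

Request:
move_arm(increments="0 0 0 0 6 0 80;0 0 0 0 6 0 80;0 0 0 0 6 0 80;0 0 0 0 5 0 80;0 0 0 0 0 0 80;0 0 0 0 0 0 80;0 0 0 0 0 0 80;0 0 0 0 0 0 80")

```text
time: 61.27
position: [0.6292, -0.1529, 0.2536]
tool_rot: [-2.049, -1.952, 0.405]
ft_force: [-0.3, -0.1, 0.5]
grip_width: 0.687
grip_force: 0.0
```

```bash
python3 - <<'E'
from h import *
s=ctrl.get_state();print(s["time"],s["position"],s["grip_width"],(R.from_rotvec(s["tool_rot"]).as_matrix()).round(3).tolist())
q=ctrl.get_image("top");w=cloud(q);z=w[...,2];f=q["frame"].astype(int)
for y in(-.152,-.346):
    g=(z>.03)&(z<.048)&(f.max(-1)<90)&(np.hypot(w[...,0]-.42,w[...,1]-y)<.04);print("plategrip",g.sum(),w[g].mean(0))
E
```

```text
61.2667 [ 0.62922561 -0.15285326  0.25362666] 0.6874159243797908 [[0.047, 0.92, -0.39], [0.999, -0.046, 0.01], [-0.009, -0.39, -0.921]]
plategrip 60 [ 0.42333081 -0.15046102  0.03976   ]
plategrip 71 [ 0.41811125 -0.34397028  0.03901515]
```

Request:
move_arm(increments="6 0 0 0 0 0 80;-7.2 0 -17 0 0 0 80;-7.2 0 -17 0 0 0 80;-7.2 0 -17 0 0 0 80;-7.2 0 -17 0 0 0 80;-7.2 0 -17 0 0 0 80;0 0 0 0 0 0 120;0 0 0 0 0 0 120")

```text
time: 61.98
position: [0.5994, -0.1531, 0.1674]
tool_rot: [-2.046, -1.95, 0.408]
ft_force: [0.8, 0.1, 0.8]
grip_width: 0.605
grip_force: 0.0
```

Request:
move_arm(increments="0 0 0 0 0 0 120;-5 0 0.8 0 -1.3 0 120;-5 0 0.8 0 -1.3 0 120;-5 0 0.8 0 -1.3 0 120;-5 0 0.7 0 -1.3 0 120;-5 0 0.7 0 -1.3 0 120;-5 0 0.6 0 -1.3 0 120;-5 0 0.6 0 -1.3 0 120")

```text
time: 62.65
position: [0.5656, -0.1523, 0.1731]
tool_rot: [-2.138, -2.042, 0.249]
ft_force: [-5.7, 0.2, 1.3]
grip_width: 0.529
grip_force: 0.4
```

Request:
move_arm(increments="-5 0 0.5 0 -1.3 0 120;-5 0 0.4 0 -1.3 0 120;-5 0 0.2 0 -1.3 0 120;-5 0 0.2 0 -1.3 0 120;-3 0 0 0 -1.3 0 120;-2 0 0 0 0 0 120;0 0 0 0 0 0 120;0 0 0 0 0 0 120")

```text
time: 63.32
position: [0.5404, -0.1525, 0.1737]
tool_rot: [-2.198, -2.101, 0.133]
ft_force: [0.6, -0.7, -0.1]
grip_width: 0.528
grip_force: 0.0
```

Request:
move_arm(increments="0 0 0 0 0 0 60;0 0 0 0 0 0 0;0 0 0 0 0 0 0;2 0 12 0 0 0 0;2 0 20 0 0 0 0;2 0 25 0 0 0 0;0 0 25 0 -3 0 0;0 0 25 0 -3 0 0")

```text
time: 63.98
position: [0.5466, -0.1518, 0.2812]
tool_rot: [-2.25, -2.155, 0.014]
ft_force: [0.4, -0.3, -0.4]
grip_width: 0.983
grip_force: 0.0
```

Request:
move_arm(increments="-5 20 10 0 0 0 0;-5 30 10 0 0 0 0;-5 30 0 0 0 0 0;-5 30 0 0 0 0 0;-5 30 0 0 0 0 0;-5 30 0 0 0 0 0;0 20 0 0 0 0 0;0 0 0 0 0 0 0")

```text
time: 64.65
position: [0.5151, 0.0441, 0.3014]
tool_rot: [-2.241, -2.163, 0.015]
ft_force: [-0.9, 0.5, 0.9]
grip_width: 1.001
grip_force: 0.0
```

```bash
python3 m.py; python3 - <<'E'
from h import *
for n in("top","scene"):
  q=ctrl.get_image(n);w=cloud(q);f=q["frame"].astype(int);z=w[...,2]
  if n=="scene": save(q,"s3",(80,130,400,300),2.4)
  for yc in(-.152,-.346):
    b=(abs(w[...,1]-yc)<.034)&(abs(w[...,0]-.535)<.05)&(z>.155)&(z<.18)&(f[...,0]-f[...,2]>25)
    P=w[b]
    if len(P)>40:
      for _ in range(4):
        A=P-P.mean(0);v=np.linalg.svd(A,full_matrices=False)[2];d=abs(A@v[2]);P=P[d<max(.0015,np.percentile(d,85))]
      nn=v[2]*np.sign(v[2][2]);print(n,yc,len(P),P.mean(0).round(4),"tilt",np.degrees(np.arccos(nn[2])).round(1),nn.round(3))
    g=(z>.03)&(z<.048)&(f.max(-1)<90)&(np.hypot(w[...,0]-.42,w[...,1]-yc)<.04);print("plategrip",g.sum(),w[g].mean(0) if g.any() else 0)
E
```

```text
A no grip
B no grip
k2 cap 199 [ 0.5377 -0.3446  0.1883] [ 538.1 -345.5] [33.5 36.6] 56.9
k2 top 615 [ 0.5332 -0.3397  0.1665] [ 534.9 -347.1] [82.  66.4] 87.6
handle [0.5003 0.3864 0.0499]
64.7 [0.51551731 0.04079961 0.30104019] [-2.24546719 -2.15984133  0.01693994] 0.9994153812355541
plategrip 0 0
top -0.346 281 [ 0.5337 -0.3415  0.1679] tilt 7.4 [ 0.129 -0.003  0.992]
plategrip 73 [ 0.41877705 -0.34365392  0.0387903 ]
scene -0.152 135 [ 0.5441 -0.1532  0.1674] tilt 7.9 [ 0.138 -0.001  0.99 ]
plategrip 16 [ 0.41569942 -0.15122439  0.04085034]
scene -0.346 149 [ 0.5406 -0.343   0.167 ] tilt 6.6 [ 0.115 -0.003  0.993]
plategrip 18 [ 0.40938526 -0.34418474  0.03923821]
```

View pics/s3.png

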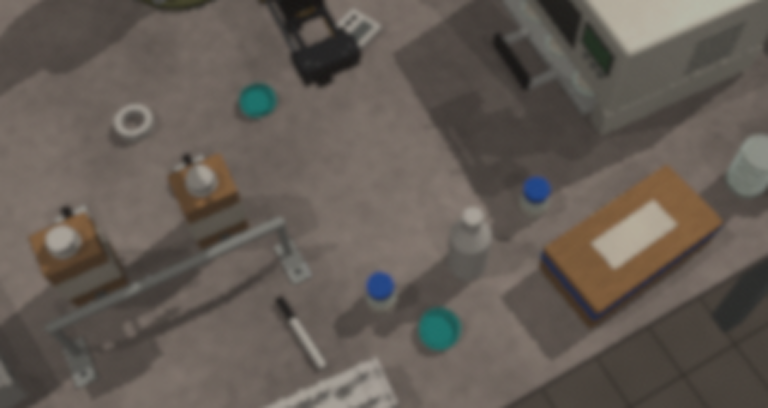

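Both packs, at (55,245) and (200,190), are propped at about 7–8°, and the tray is home with the jars, bottle and marker untouched. I hand the job in.

```bash
python3 -c "
from bench import ctrl
print(ctrl.close_job())"
```

```text
the job is handed in; nothing more can be done
None
```

The job is handed in after about 65 s of robot time: my last camera checks had both packs propped at roughly 7–8° on their plates, and all three dishes were flat in their nests before I pushed the tray fully home. The judge returned no verdict.

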